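# Turn a rocking heating saddle over onto the bench warmer

## Task

The half-round aluminium heating saddle has been left rocking on its curved back, so it would get no heat. Stop it, turn it over without letting it topple, and leave it lying flat side down in the middle of the warmer's raised contact bar, its length along the bar. Do not disturb the small beaker, the large white-capped vial and the glass dish that stand about.

Things in the scene. Friction and masses are not known exactly. Their poses are not given: they have to be found in the camera images.
- saddle: loose aluminium bar of D-shaped section, 56 mm long, 44 wide, 28.4 high, 0.11 to 0.21 kg. Origin: centre of its flat face; x along its length, y across, z from the flat face to the curved side (down at the start, up as wanted). From the flat face two parallel walls 44 mm apart rise 14 mm over the whole length; then an arch of 24 mm radius. Plane square ends, one with a dark bore.
- saddle_mid (a point): the saddle's centre of mass, 12.5 mm from the flat face in the middle, axes as the saddle's. It starts on its curved back, flat face up 28 mm above the worktop, rocking about its length by a few degrees; the rocking dies down, a touch restarts it. It stands by itself on either end, 56 mm tall, steady to about 20 degrees of lean, so it can be turned over in two quarter turns.
- warmer: fixed bench warmer: flat white housing 150 x 112 mm, 20 mm high, with a raised plain aluminium contact bar in its middle. Origin: centre of its underside on the worktop; x along its length and the bar's (the end with a small knob is -x); z up.
- bar_top (a point): centre of the contact bar's top face, 44 mm above the worktop, axes as the warmer's. The bar is 70 mm long (x) and 36 mm wide (y) and stands 24 mm over the housing, so the saddle overhangs it by 4 mm on each side and fingers may reach down beside it (a 4 mm thick collar, 82 x 46 mm, surrounds its foot).
- beaker: bystander: loose small glass beaker, 44 x 51 x 61 mm high; origin at the centre of its underside
- big_vial: bystander: loose glass vial with a white cap, 27 mm across, 60 mm high; origin at the centre of its underside
- dish: bystander: loose round glass dish, 63 mm across, 16 mm high; origin at the centre of its underside
- mini_centrifuge: fixed obstacle: blue mini centrifuge standing open between the saddle's and the warmer's areas, 204 x 178 mm overall and, with its clear lid raised at the back, 210 mm high; origin at the centre of its underside. Carry things over it with room to spare. The tall cabinet of an instrument stands at the far left, beyond y = +0.5 m.
Things that resemble listed ones, but are neither listed nor needed, are in the scene too. What is meant by the saddle is not yellow, and is the larger of those in its own colour.

How it is judged (in metres and radians):
At the end, for the whole second after the job is handed in: The saddle lies at rest on the contact bar, flat face down (within 0.06 rad of level, its flat face within 3 mm of the height of the bar's top), its middle within 15 mm along and 11 mm across of the bar's middle, its length within 0.2 rad of the bar's length (either end first) (angle between saddle's own z axis and vertical below 0.06 rad and z of saddle in the frame of bar_top between -0.003 and 0.003 m and x of saddle in the frame of bar_top between -0.015 and 0.015 m and y of saddle in the frame of bar_top between -0.011 and 0.011 m and angle between the x axis of saddle and the x axis of bar_top, either way round below 0.2 rad and linear speed of saddle below 0.01 m/s and angular speed of saddle below 0.1 rad/s); the robot touches nothing.
It fails at once if the saddle topples over (turns faster than 12 rad/s) (angular speed of saddle above 12 rad/s).
It fails at once if the beaker is disturbed (moved more than 20 mm) (distance of beaker from where it was at the start of the episode above 0.02 m).
It fails at once if the large vial is disturbed (moved more than 20 mm) (distance of big_vial from where it was at the start of the episode above 0.02 m).
It fails at once if the glass dish is disturbed (moved more than 20 mm) (distance of dish from where it was at the start of the episode above 0.02 m).
It also fails if it takes over 72 s, if anything falls off the work surface, if the arm or the gripper's body presses on something with over 40 N, if the wrist force passes 120 N, or if a joint passes its speed limit or range.

## Robot

A 6-joint arm with a two-finger parallel gripper is mounted at the origin on a cart in front of the work surface, level with it; the furniture and walls round the work are solid. World frame = base frame: x ahead of the robot, y to its left, z up, the work surface at z = 0. Lengths are in mm, angles in rad, forces in N, time in s.
With the tool pointing down it reaches from about 350 to 925 mm from the base axis. Payload 6.4 kg.
Tool frame: the origin (TCP) lies midway between the tips of the shut fingers; the grasp point (between the pads) lies r.tcp_to_grasp behind it (r.tcp_to_grasp is the distance from the TCP to the grasp point, in mm); z points along the fingers, x is the direction in which the jaws open and shut, and the axes are right-handed (so a half turn about z gives the same grasp; the last joint's range is limited). The gripper opens to 85 mm and grips with 20 to 120 N. Pads are 22 mm wide; open, the fingers measure 114 mm over their backs; the gripper's body (76 mm by 85 mm) begins 54 mm behind the grasp point. The pads swing forward as they close: fully open they stand 13 mm farther back than shut.
Start: joints at [1.139, 0.245, 1.558, -0, 1.339, -0.174], TCP at [165.717, 628.532, 231.29] pointing down, gripper open.
Joint ranges: [-3.13, 3.13], [-1.02, 2.26], [0.13, 2.54], [-0.95, 4.09], [0.21, 2.88], [-2.74, 2.74]. Speed limits (rad/s): [2.57, 2.57, 3.14, 3.14, 3.14, 3.14].

## Interface

Orientations are given as a unit quaternion [w, x, y, z].
In Python, from cell import r gives the robot as it stands.
- The arm moves only by the shell command python3 -m crank 'ROWS'. ROWS is JSON, a list of rows, each a list of 3 entries, a list of its own where there are three numbers: the shift along the tool's x, y, z in m, then the turn about the tool's z in degrees, then the opening, from 0 (shut) to 1 (fully open). In form: [[[x, y, z], twist, fingers], ...]. A call has 1 to 10 rows; each row shifts and turns the pose as measured when the row begins, along the tool's axes as they then stand; what a row does not reach is not made up. A row lasts 1/8 s, in which the tool goes at most 62.5 mm and 10.7 degrees, less where a joint would pass 70% of its speed; a pose out of reach is approached as far as the arm can. A call with a gripper value outside its range is refused whole. The fingers move at their own pace and stop on an object; the grip force is fixed at half the most. Time passes only in rows, so rows that do not move let the fingers close. It gives the time, the measured TCP pose, the force and the opening at its end, in the units of the state.
- r.read_state(): the state, without advancing time (a new reading comes with each control period).
- r.capture(name): name is "scene" or "top"; returns a dict with "img" (420x560x3 uint8, red, green, blue), "z_map" (420x560 float32, mm along the optical axis (not along the pixel's ray), 0 where there is no reading), "fx", "fy", "cx", "cy" (pixels), "rvec" (rotation vector, rad) and "tvec" (3), from world to camera coordinates, as OpenCV has them. Camera axes: x right, y down, z forward; pixel columns grow to the right and rows downward; lengths in mm; the calibration is good to about 2 mm. A picture is of the moment at which its call begins.
- r.sign_off(): hands the job in, once; it reports no verdict.
The state is a dict: "time": time; "joints": joint angles; "qvel": joint speeds; "effort": joint torques, N m; "tcp_pos": TCP position; "tool_rot": TCP orientation; "force": force on the tool from outside, world axes, zero at the start; "wrist_torque": the same for the moment, N m; "gripper_width": finger opening in mm.
Only numpy, scipy, OpenCV 4.12 (cv2) and the standard library are available. Lean on these libraries where they do the work, as an engineer would, in place of code of your own. Each camera call takes 0.05 s, during which the arm holds its last target.

## Working session

There is one attempt and no reset: what is moved stays moved. The work goes in short steps, Python scripts to look and compute and a shell command to move; the robot and the scene stay as the last step left them, time stands still between calls to the robot, and variables do not carry over. Pictures are saved under pics/ and viewed, and the job is handed in when it is done.

```bash
ls; mkdir -p pics
python3 - <<'E'
from cell import r
import cv2
print(r.read_state(), r.tcp_to_grasp)
for n in("scene","top"):
    c=r.capture(n); cv2.imwrite(f"pics/{n}0.png",c["img"][:,:,::-1]); print({k:c[k] for k in c if k not in("img","z_map")})
E
```

```text
pics
{'time': 0.0, 'joints': array([ 1.13887395e+00,  2.45821063e-01,  1.55904645e+00,  5.83377337e-06,
        1.33869089e+00, -1.74093311e-01]), 'qvel': array([-0.00055771,  0.00089623, -0.00058596,  0.00168369,  0.00078064,
       -0.00048377]), 'effort': array([-7.41647273e-04, -4.29515398e+01, -3.26121604e+01, -1.42785011e-04,
        5.52051308e-03,  4.72485411e-07]), 'tcp_pos': array([165.4848912 , 627.99263753, 230.15841463]), 'tool_rot': array([ 4.53438781e-04,  7.92143316e-01,  6.10334335e-01, -8.72032644e-04]), 'force': array([-0.7968326 , -0.4228957 ,  0.13285205]), 'wrist_torque': array([ 0.00067314, -0.02061424,  0.02041486]), 'gripper_width': 84.63530840128738} 18.700000000000003
{'fx': 400.31641381314756, 'fy': 400.31641381314756, 'cx': 280.58708436298986, 'cy': 210.3706512310148, 'rvec': array([ 2.2491514 , -0.93567181,  0.39215266]), 'tvec': array([-416.75799651,  265.21803181,  941.92131052])}
{'fx': 430.8900910633969, 'fy': 430.8900910633969, 'cx': 283.54403016651935, 'cy': 217.9910656439265, 'rvec': array([ 2.15589598, -2.13699545,  0.18349699]), 'tvec': array([ -82.62352385,  515.72014661, 1061.20535651])}
```

View pics/scene0.png

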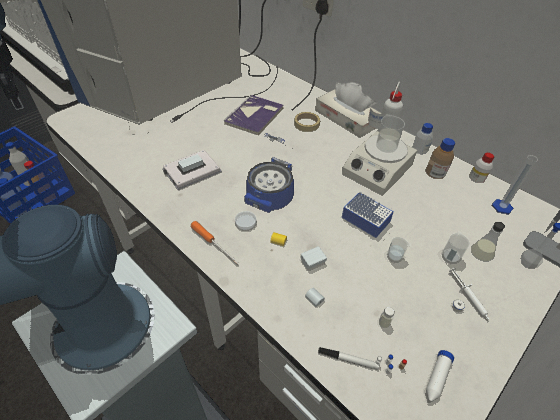

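View pics/top0.png

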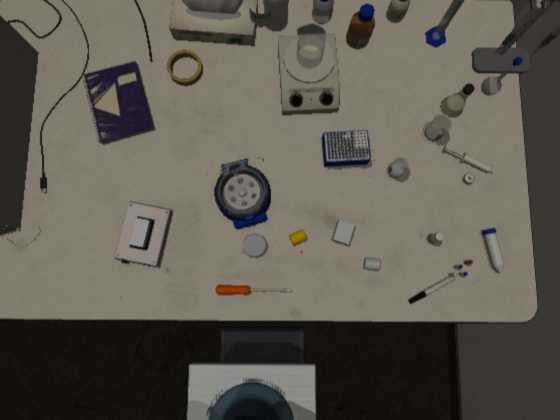

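Candidates for the saddle: grey D‑bar at scene (314,258) / top (343,232); a smaller grey one at scene (315,297) / top (372,264); a yellow one at scene (279,239) / top (298,237). By the description the first one is meant. I'll check it in a crop and measure.

```bash
cat > h.py <<'E'
from cell import r
import cv2, numpy as np
def cloud(c):
    z=c["z_map"].astype(float); v,u=np.mgrid[0:z.shape[0],0:z.shape[1]]
    P=np.stack([(u-c["cx"])/c["fx"]*z,(v-c["cy"])/c["fy"]*z,z],-1)
    R,_=cv2.Rodrigues(c["rvec"]); W=(P-c["tvec"])@R
    W[z==0]=np.nan; return W
def proj(c,p):
    K=np.array([[c["fx"],0,c["cx"]],[0,c["fy"],c["cy"]],[0,0,1.]])
    return cv2.projectPoints(np.array(p,float).reshape(-1,1,3),c["rvec"],c["tvec"],K,None)[0][:,0]
def crop(c,u,v,hw,hh,s,name):
    i=c["img"][max(0,v-hh):v+hh,max(0,u-hw):u+hw,::-1]
    cv2.imwrite(name,cv2.resize(i,None,fx=s,fy=s,interpolation=cv2.INTER_CUBIC))
E
python3 - <<'E'
from h import *
s=r.capture("scene");t=r.capture("top")
crop(s,314,265,60,50,6,"pics/s1.png");crop(t,350,240,65,50,6,"pics/t1.png");crop(t,145,235,50,45,7,"pics/t2.png")
Ws,Wt=cloud(s),cloud(t)
for n,W,pts in(("s",Ws,dict(sad=(314,254),small=(315,296),bar=(191,164),dish=(245,221),bk=(398,250),vial=(387,312),cent=(270,180),bk2=(456,240))),("t",Wt,dict(sad=(343,232),small=(372,264),bar=(142,233),hous=(155,250),dish=(255,245),bk=(398,169),vial=(437,238),cent=(242,192),tab=(320,280),edge=(320,315)))):
    for k,(u,v) in pts.items(): print(n,k,np.round(W[v,u],1))
E
```

```text
s sad [ 487.2 -229.2   27.7]
s small [ 398.9 -310.6   17.8]
s bar [467.4 272.3  41.1]
s dish [441.8  -8.3  16.3]
s bk [ 635.6 -385.9   54.3]
s vial [ 464.5 -467.1   56.9]
s cent [576.2  26.3  65.3]
s bk2 [ 784.9 -475.4   43.8]
t sad [ 482.9 -231.3   32.4]
t small [ 402.3 -307.3   17.5]
t bar [474.7 280.7  38.8]
t hous [433.1 250.2  22.4]
t dish [448.5  -5.3  19.8]
t bk [ 653.4 -380.8   25.7]
t vial [ 466.4 -462.8   60.9]
t cent [577.4  27.3  67.7]
t tab [ 360.7 -174.5    1.2]
t edge [ 271.9 -173.9    2.5]
```

View pics/s1.png

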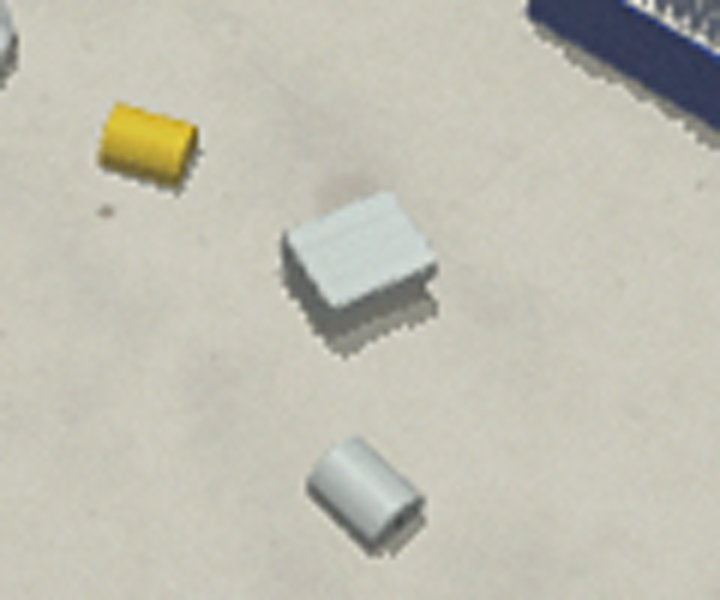

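View pics/t1.png

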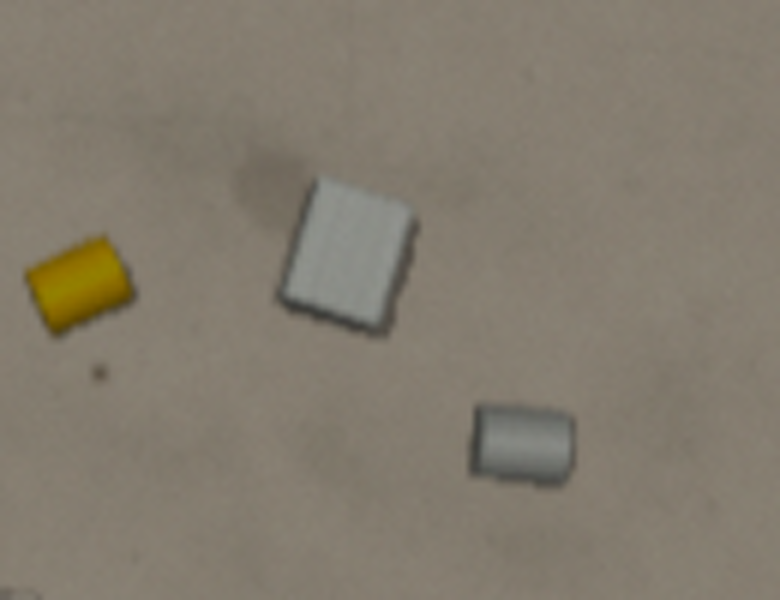

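View pics/t2.png

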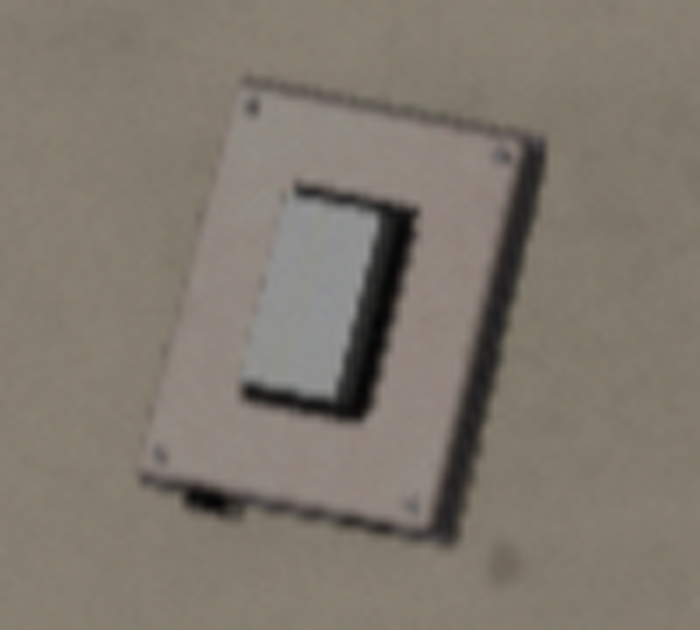

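The crops confirm it: the saddle is the larger grey bar, flat face up, scene (314,258) / top (343,232). The small grey D-bar and the yellow one are decoys. Next I'll measure both poses precisely.

```bash
cat >> h.py <<'E'
def ray_plane(c,uv,z):
    R,_=cv2.Rodrigues(c["rvec"]); o=-R.T@c["tvec"]
    uv=np.atleast_2d(uv).astype(float)
    d=np.stack([(uv[:,0]-c["cx"])/c["fx"],(uv[:,1]-c["cy"])/c["fy"],np.ones(len(uv))],-1)@R
    return o+d*((z-o[2])/d[:,2])[:,None]
def facerect(c,lo,hi,box,zp,name=None,minv=0,maxsat=255):
    W=cloud(c);u0,v0,u1,v1=box
    m=np.zeros(W.shape[:2],np.uint8)
    z=W[...,2]; m[v0:v1,u0:u1]=((z>lo)&(z<hi))[v0:v1,u0:u1]
    hsv=cv2.cvtColor(c["img"],cv2.COLOR_RGB2HSV); m[(hsv[...,2]<minv)|(hsv[...,1]>maxsat)]=0
    n,l,st,_=cv2.connectedComponentsWithStats(m); k=1+np.argmax(st[1:,4]); 
    cs,_=cv2.findContours((l==k).astype(np.uint8),cv2.RETR_EXTERNAL,cv2.CHAIN_APPROX_NONE)
    vs,us=np.nonzero(l==k)
    P=ray_plane(c,np.stack([us,vs],-1),zp)[:,:2]
    rc=cv2.minAreaRect(P.astype(np.float32)); b=cv2.boxPoints(rc)
    e=b[1]-b[0],b[2]-b[1]; L=max(e,key=np.linalg.norm)
    a=np.degrees(np.arctan2(L[1],L[0])); a=(a+90)%180-90
    return np.round(rc[0],1),np.round(rc[1],1),round(float(a),1),np.round(np.nanmedian(W[l==k],0),1),np.round(P.mean(0),1)
E
python3 - <<'E'
from h import *
s=r.capture("scene");t=r.capture("top")
print("sad t",facerect(t,18,40,(320,210,365,255),28))
print("sad s",facerect(s,20,40,(290,240,335,280),28))
for lo in (30,33): print("bar t",facerect(t,lo,60,(110,195,180,270),44))
print("bar s",facerect(s,34,60,(160,145,225,190),44))
print("hous t",facerect(t,12,29,(110,195,180,270),20))
print("hous s",facerect(s,12,28,(155,140,230,195),20))
W=cloud(t); print("edge col",[ (v,np.round(W[v,320],0)) for v in range(312,326,2)])
print("saddle plane s", np.round(cloud(s)[244:272:4,314],1), )
E
```

```text
sad t (array([ 485.9, -230.1]), array([44.6, 56.5]), -17.7, array([ 485.8, -229.5,   28.6]), array([ 485.8, -230. ]))
sad s (array([ 480.1, -231.6]), array([47.3, 58.9]), -17.3, array([ 480.4, -231.7,   27.5]), array([ 480.5, -231.8]))
bar t (array([477.5, 284.6]), array([40.6, 69.7]), -10.8, array([476.7, 284.9,  43.8]), array([477.5, 285. ]))
bar t (array([477.7, 285.2]), array([39.4, 69.7]), -10.8, array([476.7, 285.6,  43.8]), array([477.5, 285.6]))
bar s (array([471.1, 280.7]), array([46.9, 72.1]), -10.9, array([472.1, 283.4,  42.2]), array([470.7, 281.7]))
hous t (array([473.6, 286.2]), array([112.7, 157.4]), -10.9, array([473.9, 279.8,  20. ]), array([475.5, 284.5]))
hous s (array([467.3, 282.2]), array([117.3, 157.4]), -10.7, array([455.7, 268.8,  18.6]), array([464.8, 275.4]))
edge col [(312, array([ 279., -174.,   -3.])), (314, array([ 275., -174.,    4.])), (316, array([ 269., -174.,   -1.])), (318, array([ 264., -174.,   -1.])), (320, array([ 260., -174.,    4.])), (322, array([ 186., -258., -859.])), (324, array([ 176., -259., -865.]))]
saddle plane s [[ 531.2 -194.    -1.6]
 [ 503.3 -215.3   25.9]
 [ 492.3 -224.8   27.5]
 [ 482.5 -233.4   27.5]
 [ 473.7 -241.2   25.9]
 [ 466.6 -247.9   21.7]
 [ 471.7 -246.2   -3.5]]
```

```bash
cat >> h.py <<'E'
from scipy.spatial.transform import Rotation as Ro
def st():
    s=r.read_state(); q=s["tool_rot"]; R=Ro.from_quat(q,scalar_first=True).as_matrix()
    return s,s["tcp_pos"],R,np.degrees(np.arctan2(R[1,0],R[0,0]))
def to(p,yaw=None):
    s,t,R,y=st()
    d=R.T@(np.array(p)-t)
    print("t%.2f"%s["time"],"tcp",np.round(t,1),"jawyaw %.1f"%y,"zax",np.round(R[:,2],3),"w %.1f"%s["gripper_width"],"F",np.round(s["force"],1),"M",np.round(s["wrist_torque"],2))
    print(" delta tool mm",np.round(d,1),"twist","-" if yaw is None else round((y-yaw+90)%180-90,1))
E
python3 -c "
from h import *
to((460,-222,300),72.3)"
python3 -m crank '[[[0,0,-0.06],0,1],[[-0.06,0,-0.02],0,1]]'
python3 -c "
from h import *
to((460,-222,300),72.3)"
```

```text
t0.30 tcp [165.6 628.4 230.9] jawyaw 75.2 zax [-0.    -0.001 -1.   ] w 85.5 F [-0.  -0.3  0.6] M [ 0.01  0.03 -0.04]
 delta tool mm [-747.3  501.4  -68.6] twist 2.9
time: 0.55
tcp_pos: [151.3, 572.3, 310.0]
tool_rot: [0.001, 0.792, 0.61, -0.002]
force: [0.4, -0.5, 1.0]
gripper_width: 85.2
t0.55 tcp [151.3 572.3 310. ] jawyaw 75.2 zax [-0.002 -0.005 -1.   ] w 85.2 F [ 0.4 -0.5  1. ] M [-0.03  0.02  0.02]
 delta tool mm [-689.2  501.    13.4] twist 2.9
```

```bash
python3 -m crank '[[[-0.035,0.05,0],0,1],[[-0.035,0.05,0],0,1],[[-0.045,0.04,0],0,1],[[-0.05,0.035,0],0,1],[[-0.05,0.035,0],0,1],[[-0.05,0.035,0],0,1],[[-0.05,0.035,0],0,1],[[-0.05,0.035,0],0,1],[[-0.05,0.035,0],0,1],[[-0.05,0.035,0],0,1]]'
python3 -c "
from h import *
to((460,-222,300),72.3)"
```

```text
time: 1.8
tcp_pos: [410.3, 12.4, 315.7]
tool_rot: [0.003, 0.789, 0.614, 0.004]
force: [1.1, 1.3, 0.7]
gripper_width: 85.1
t1.80 tcp [410.3  12.4 315.7] jawyaw 75.7 zax [ 0.01  0.   -1.  ] w 85.1 F [1.1 1.3 0.7] M [-0.04 -0.07  0.07]
 delta tool mm [-215.   105.7   16.1] twist 3.4
```

```bash
python3 -m crank '[[[-0.054,0.026,0],1,1],[[-0.054,0.026,0.005],1,1],[[-0.054,0.026,0.005],1,1],[[-0.053,0.026,0.005],0,1],[[0,0,0],0,1]]'
python3 -c "
from h import *
to((460,-222,60),72.3)"
```

```text
time: 2.42
tcp_pos: [452.0, -234.7, 301.3]
tool_rot: [0.004, 0.808, 0.59, 0.005]
force: [0.4, 0.1, 0.6]
gripper_width: 85.7
t2.42 tcp [ 452.  -234.7  301.3] jawyaw 72.3 zax [ 0.013 -0.    -1.   ] w 85.7 F [0.4 0.1 0.6] M [ 0.01  0.04 -0.03]
 delta tool mm [ 13.6   0.7 241.3] twist -0.0
```

```bash
python3 -m crank '[[[0.003,0,0.06],0,0.75],[[0.003,0,0.06],0,0.75],[[0.003,0,0.06],0,0.75],[[0.003,0,0.05],0,0.75],[[0,0,0],0,0.75]]'
python3 - <<'E'
from h import *
to((460,-222,12),72.3)
c=r.capture("scene");crop(c,314,255,70,60,5,"pics/s2.png")
c=r.capture("top");crop(c,340,235,60,50,6,"pics/t3.png")
E
```

```text
time: 3.05
tcp_pos: [460.9, -222.0, 68.9]
tool_rot: [0.007, 0.807, 0.59, 0.007]
force: [0.6, 0.0, 0.8]
gripper_width: 64.2
t3.05 tcp [ 460.9 -222.    68.9] jawyaw 72.3 zax [ 0.019 -0.004 -1.   ] w 64.2 F [0.6 0.  0.8] M [ 0.04  0.01 -0.02]
 delta tool mm [-0.4 -2.  56.9] twist 0.0
```

View pics/s2.png

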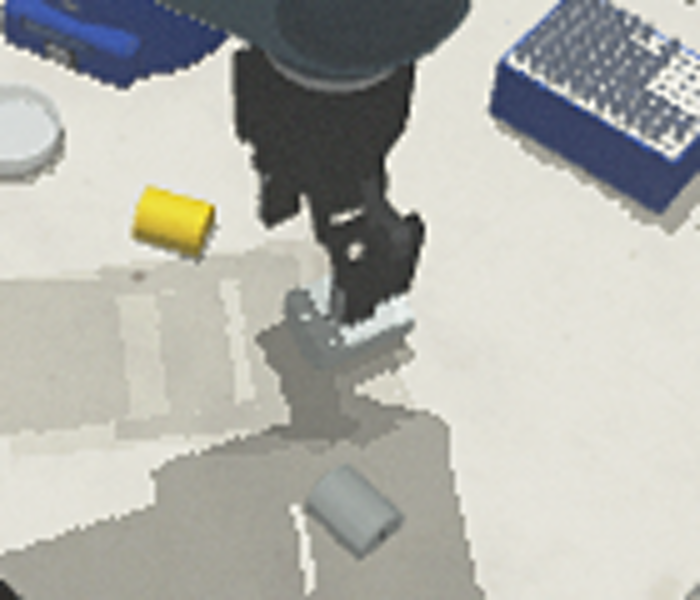

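View pics/t3.png

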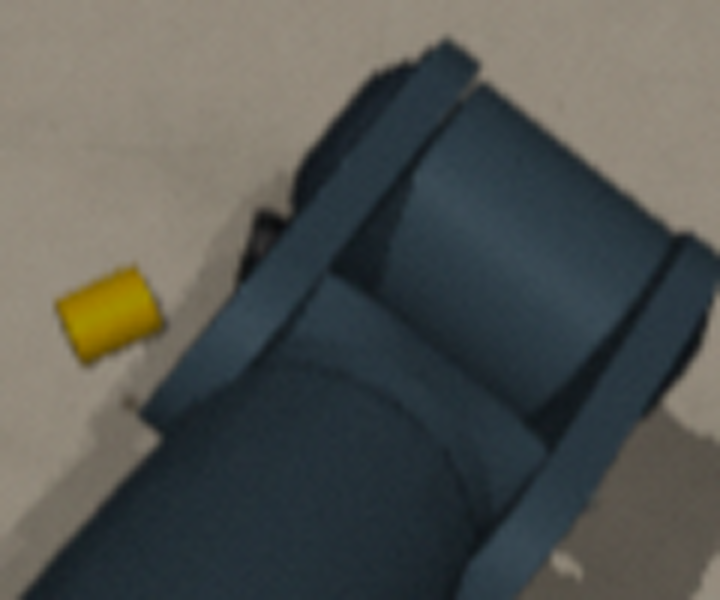

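```bash
python3 -m crank '[[[0,-0.001,0.04],0,0.75],[[0,0,0.02],0,0.75],[[0,0,0.003],0,0.65],[[0,0,0],0,0.58],[[0,0,0],0,0.56]]'
python3 -c "
from h import *
to((460,-222,5),72.3)"
python3 -m crank '[[[0,0,0],0,0.54],[[0,0,0],0,0.53],[[0,0,0],0,0.52]]'
python3 -c "
from h import *
to((460,-222,5),72.3)"
```

```text
time: 3.78
tcp_pos: [475.5, -232.9, 25.1]
tool_rot: [0.026, 0.807, 0.59, 0.012]
force: [-0.2, -0.6, -0.9]
gripper_width: 47.6
t3.77 tcp [ 475.5 -232.9   25.1] jawyaw 72.4 zax [ 0.049 -0.028 -0.998] w 47.6 F [-0.2 -0.6 -0.9] M [ 0.03  0.04 -0.03]
 delta tool mm [  5.9 -19.1  19. ] twist 0.1
time: 4.15
tcp_pos: [476.4, -233.5, 27.0]
tool_rot: [0.027, 0.807, 0.59, 0.012]
force: [-0.2, 0.7, 0.4]
gripper_width: 44.8
t4.15 tcp [ 476.4 -233.5   27. ] jawyaw 72.4 zax [ 0.052 -0.03  -0.998] w 44.8 F [-0.2  0.7  0.4] M [ 0.04  0.01 -0.01]
 delta tool mm [  6.3 -20.3  20.8] twist 0.1
```

Run:
```python
from h import *
s=r.read_state(); print(np.round(s["joints"],3),np.round(s["qvel"],3),np.round(s["effort"],1))
c=r.capture("scene");crop(c,314,255,70,60,5,"pics/s3.png")
```

```text
[-0.674  0.228  2.004  0.012  0.85  -1.945] [-0.002 -0.003  0.001 -0.001 -0.001  0.002] [ -0.2 -34.5 -24.9  -0.   -0.2  -0. ]
```

View pics/s3.png

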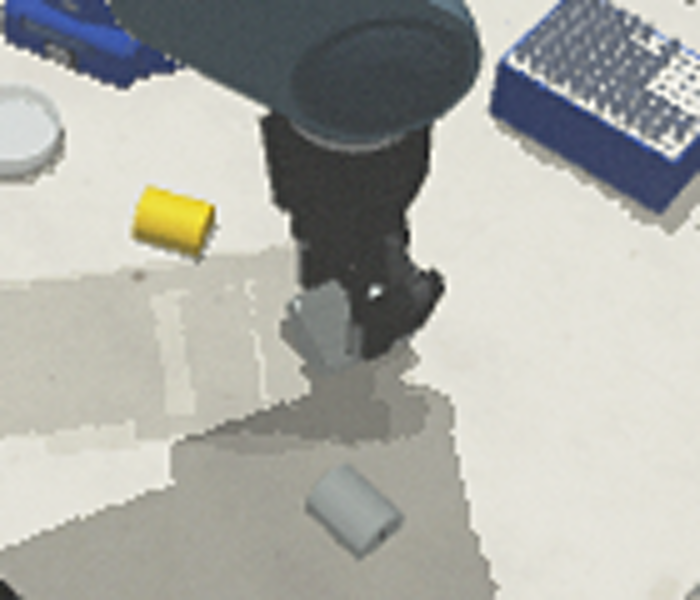

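Run:
```python
from h import *
c=r.capture("scene");crop(c,312,258,25,20,16,"pics/s4.png")
W=cloud(c)
for v in range(246,274,3): print(v,[tuple(np.round(W[v,u]).astype(int).tolist()) for u in range(298,326,4)])
```

```text
246 [(494, -168, 0), (501, -176, 0), (473, -211, 58), (448, -241, 109), (451, -251, 116), (446, -266, 135), (454, -272, 133)]
249 [(487, -174, -1), (493, -184, 2), (473, -212, 47), (486, -215, 37), (449, -254, 108), (464, -255, 96), (452, -274, 125)]
252 [(478, -183, 1), (487, -189, -2), (474, -212, 32), (483, -219, 31), (448, -256, 100), (458, -260, 94), (449, -278, 119)]
255 [(470, -190, 2), (460, -211, 32), (467, -218, 32), (477, -224, 28), (452, -254, 82), (461, -260, 78), (437, -287, 127)]
258 [(464, -195, -1), (461, -211, 18), (461, -224, 30), (470, -231, 28), (450, -257, 74), (454, -266, 79), (441, -285, 110)]
261 [(456, -202, 0), (461, -212, 5), (456, -229, 27), (463, -237, 28), (454, -255, 55), (446, -272, 80), (443, -286, 97)]
264 [(447, -210, 3), (458, -215, -3), (454, -232, 18), (458, -241, 24), (455, -256, 42), (457, -267, 50), (467, -272, 46)]
267 [(442, -216, 0), (448, -224, 2), (454, -233, 6), (453, -246, 21), (463, -252, 16), (480, -253, -1), (488, -260, -1)]
270 [(436, -221, -2), (442, -229, 0), (450, -237, 1), (459, -243, -2), (466, -251, -2), (475, -258, -4), (478, -268, 3)]
273 [(427, -229, 1), (437, -235, -2), (443, -243, 0), (450, -251, 0), (458, -258, 0), (465, -265, 0), (474, -272, -2)]
```

View pics/s4.png

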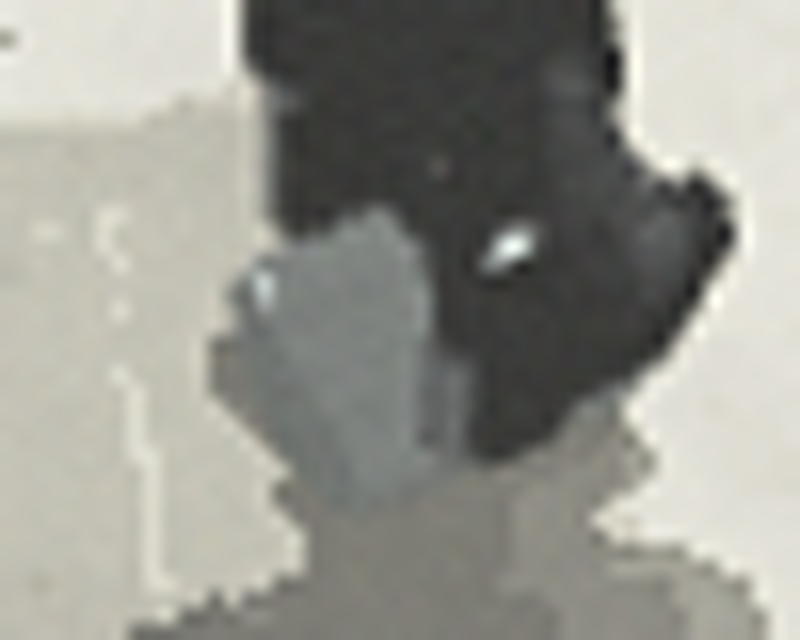

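```bash
for i in 1; do python3 -m crank '[[[0,-0.006,0],0,0.56]]'; python3 -m crank '[[[0,-0.006,0],0,0.6]]'; done
python3 -c "
from h import *
to((460,-222,5),72.3); print(r.read_state()['joints'].round(3))"
```

```text
time: 4.38
tcp_pos: [470.6, -231.7, 26.5]
tool_rot: [0.027, 0.807, 0.59, 0.012]
force: [0.6, 0.8, 0.1]
gripper_width: 47.6
time: 4.5
tcp_pos: [464.3, -229.6, 25.9]
tool_rot: [0.027, 0.807, 0.59, 0.012]
force: [-0.6, 0.8, 0.7]
gripper_width: 51.0
t4.50 tcp [ 464.3 -229.6   25.9] jawyaw 72.4 zax [ 0.051 -0.029 -0.998] w 51.0 F [-0.6  0.8  0.7] M [0.02 0.05 0.02]
 delta tool mm [ 6.2 -7.6 20.4] twist 0.1
[-0.683  0.205  2.036  0.013  0.843 -1.955]
```

```bash
python3 -m crank '[[[0.006,-0.008,0],0,0.75],[[0,0,0],0,0.75]]' | sed -n 2p
python3 -m crank '[[[0,0,0.006],0,0.75]]'|sed -n 2,4p
python3 -m crank '[[[0,0,0.006],0,0.75]]'|sed -n 2,4p
python3 -c "
from h import *
to((460,-222,5),72.3)
c=r.capture('scene');crop(c,312,258,25,20,16,'pics/s5.png')"
```

```text
tcp_pos: [457.1, -220.4, 24.8]
tcp_pos: [457.8, -220.8, 19.2]
tool_rot: [0.027, 0.807, 0.59, 0.012]
force: [0.4, -0.1, -0.9]
tcp_pos: [458.1, -221.0, 12.7]
tool_rot: [0.027, 0.807, 0.59, 0.012]
force: [-0.3, 0.5, -0.1]
t5.00 tcp [ 458.1 -221.    12.7] jawyaw 72.4 zax [ 0.051 -0.03  -0.998] w 64.1 F [-0.3  0.5 -0.1] M [0.02 0.01 0.03]
 delta tool mm [-0.2  1.6  7.9] twist 0.1
```

View pics/s5.png

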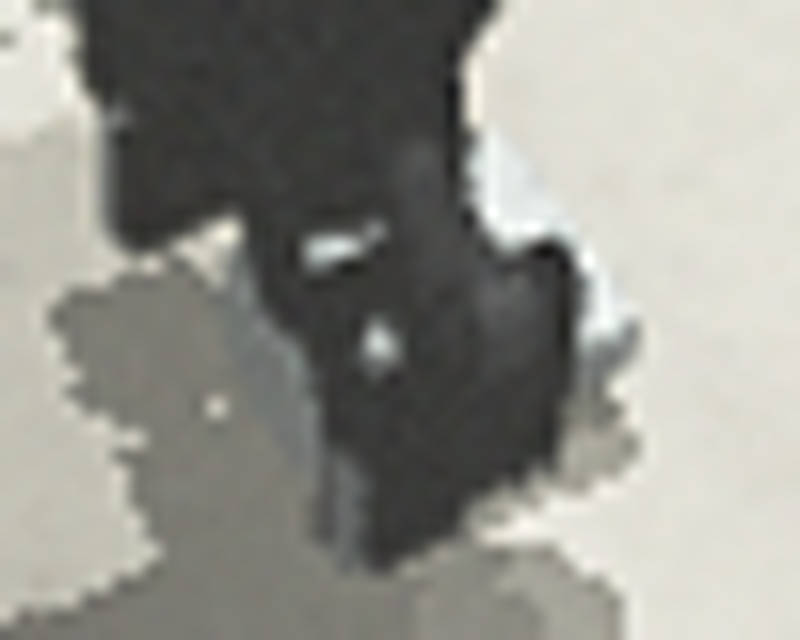

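```bash
python3 -m crank '[[[0,0.002,0.006],0,0.7],[[0,0,0.002],0,0.62],[[0,0,0],0,0.56],[[0,0,0],0,0.54],[[0,0,0],0,0.53]]'|sed -n 2,5p
python3 -m crank '[[[0,0,0],0,0.525]]'|sed -n 2,5p
python3 -m crank '[[[0,0,0],0,0.52],[[0,0,0],0,0.515]]'|sed -n 2,5p
python3 -c "
from h import *
to((460,-222,5),72.3)
c=r.capture('scene');crop(c,312,258,25,20,16,'pics/s6.png')"
```

```text
tcp_pos: [460.4, -221.8, 3.2]
tool_rot: [0.026, 0.807, 0.59, 0.012]
force: [0.6, 0.1, -0.8]
gripper_width: 45.5
tcp_pos: [460.4, -221.9, 3.3]
tool_rot: [0.026, 0.807, 0.59, 0.012]
force: [0.9, 0.1, -0.5]
gripper_width: 44.5
tcp_pos: [460.5, -221.9, 3.5]
tool_rot: [0.027, 0.807, 0.59, 0.012]
force: [-0.7, -0.3, 0.1]
gripper_width: 43.7
t6.05 tcp [ 460.5 -221.9    3.5] jawyaw 72.4 zax [ 0.05  -0.029 -0.998] w 43.7 F [-0.7 -0.3  0.1] M [0.05 0.03 0.06]
 delta tool mm [-0.3 -0.4 -1.5] twist 0.1
```

View pics/s6.png

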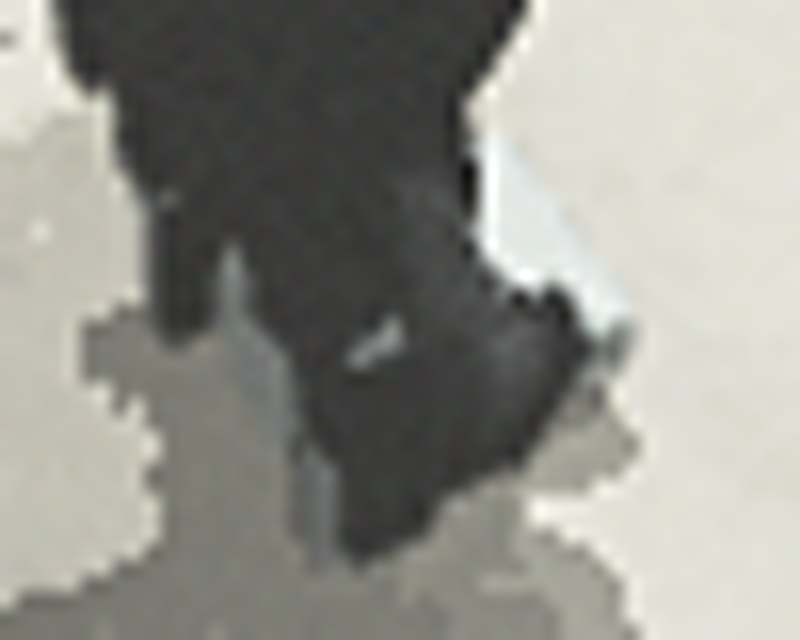

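```bash
python3 -m crank '[[[0,0,0],0,0.51]]'|sed -n 2,5p
python3 -m crank '[[[0,0,0],0,0.5]]'|sed -n 2,5p
python3 -m crank '[[[0,0,0],0,0.49]]'|sed -n 2,5p
python3 -c "
from h import *
to((460,-222,5),72.3)"
```

```text
tcp_pos: [460.5, -221.9, 3.5]
tool_rot: [0.027, 0.807, 0.59, 0.012]
force: [0.1, -0.0, -0.3]
gripper_width: 43.5
tcp_pos: [460.5, -221.9, 3.7]
tool_rot: [0.026, 0.807, 0.59, 0.012]
force: [-1.5, 0.8, 1.6]
gripper_width: 43.4
tcp_pos: [460.5, -221.9, 3.7]
tool_rot: [0.026, 0.807, 0.59, 0.012]
force: [-0.8, 0.1, 2.7]
gripper_width: 42.7
t6.47 tcp [ 460.5 -221.9    3.7] jawyaw 72.4 zax [ 0.05  -0.029 -0.998] w 42.7 F [-0.8  0.1  2.7] M [0.14 0.23 0.07]
 delta tool mm [-0.3 -0.3 -1.3] twist 0.1
```

```bash
python3 -m crank '[[[0,0,-0.004],0,0.49]]'|sed -n 2,5p
python3 -m crank '[[[0,0,-0.004],0,0.49]]'|sed -n 2,5p
python3 -c "
from h import *
to((460,-222,5),72.3)
c=r.capture('scene');crop(c,312,258,30,25,14,'pics/s7.png')"
```

```text
tcp_pos: [459.9, -221.5, 7.3]
tool_rot: [0.026, 0.807, 0.59, 0.012]
force: [0.4, -0.3, -0.9]
gripper_width: 43.0
tcp_pos: [459.5, -221.2, 11.3]
tool_rot: [0.026, 0.807, 0.59, 0.012]
force: [0.5, -0.5, -1.1]
gripper_width: 42.7
t6.72 tcp [ 459.5 -221.2   11.3] jawyaw 72.4 zax [ 0.049 -0.028 -0.998] w 42.7 F [ 0.5 -0.5 -1.1] M [0.06 0.07 0.02]
 delta tool mm [-0.5  0.4  6.4] twist 0.1
```

View pics/s7.png

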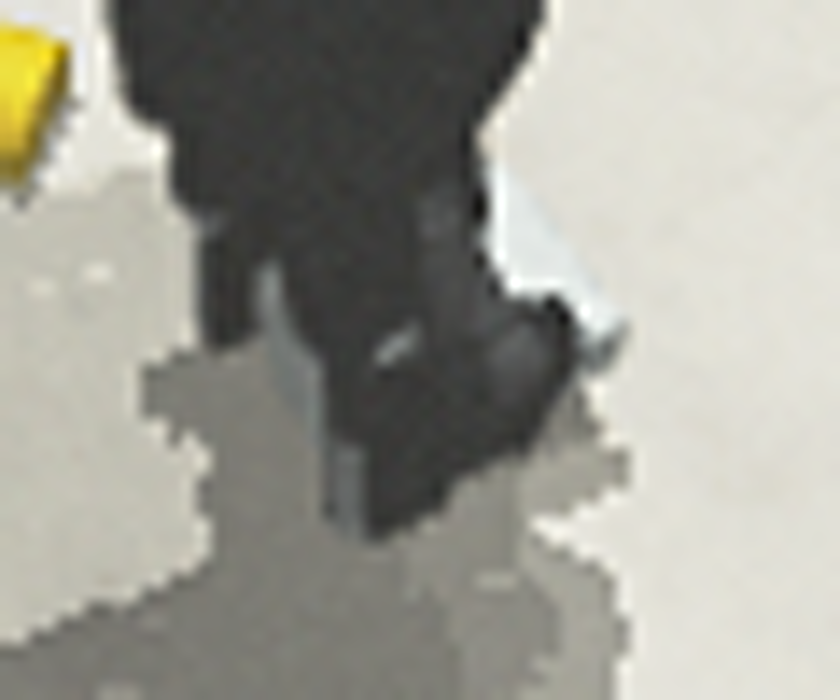

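```bash
cat >> h.py <<'E'
def dump(c,u0,u1,v0,v1,su=3,sv=3):
    W=cloud(c)
    for v in range(v0,v1,sv): print(v,[tuple(np.round(W[v,u]).astype(int).tolist()) if W[v,u,2]==W[v,u,2] else 0 for u in range(u0,u1,su)])
E
python3 - <<'E'
from h import *
c=r.capture('scene'); dump(c,314,329,244,262,2,2)
E
```

```text
244 [(443, -256, 135), (533, -200, 2), (539, -202, -1), (544, -206, -2), (546, -210, 0), (551, -214, -1), (553, -219, 1), (558, -222, -1)]
246 [(445, -255, 125), (447, -259, 127), (509, -223, 37), (538, -210, -3), (539, -216, 2), (545, -219, -1), (548, -223, 1), (553, -227, 0)]
248 [(444, -257, 119), (445, -262, 123), (505, -227, 35), (509, -230, 34), (538, -218, -5), (540, -223, -1), (543, -227, 0), (547, -231, 0)]
250 [(440, -260, 118), (496, -228, 35), (500, -231, 36), (501, -237, 39), (508, -239, 35), (535, -227, -1), (540, -231, -2), (542, -235, -1)]
252 [(437, -263, 116), (439, -268, 119), (493, -237, 38), (497, -240, 37), (502, -243, 36), (528, -233, 1), (533, -236, -1), (536, -240, 1)]
254 [(433, -267, 116), (436, -270, 116), (439, -274, 117), (444, -276, 114), (498, -247, 35), (501, -251, 36), (526, -242, 3), (531, -245, 1)]
256 [(433, -268, 108), (431, -274, 117), (435, -277, 116), (438, -281, 117), (441, -284, 117), (496, -255, 36), (501, -258, 33), (526, -249, 1)]
258 [(425, -274, 114), (428, -278, 116), (432, -280, 114), (437, -283, 111), (441, -285, 110), (495, -257, 29), (517, -249, 0), (522, -253, -1)]
260 [(422, -277, 112), (424, -281, 114), (431, -282, 109), (439, -282, 100), (493, -253, 19), (508, -250, 1), (512, -254, 1), (518, -256, -3)]
```

```bash
python3 -m crank '[[[0,0,0.004],0,0.5],[[0,0,0],0,0.505]]'|sed -n 2,5p
python3 -c "
from h import *
c=r.capture('scene'); dump(c,318,324,248,258,2,2)"
python3 -m crank '[[[0,0,0],0,0.51]]'|sed -n 2,5p
python3 -c "
from h import *
c=r.capture('scene'); dump(c,318,324,248,258,2,2)"
python3 -m crank '[[[0,0,0],0,0.515]]'|sed -n 2,5p
python3 -c "
from h import *
c=r.capture('scene'); dump(c,318,324,248,258,2,2)"
```

```text
tcp_pos: [459.9, -221.5, 7.3]
tool_rot: [0.026, 0.807, 0.59, 0.012]
force: [0.2, -1.1, -1.2]
gripper_width: 43.5
248 [(508, -225, 30), (512, -229, 30), (535, -219, 0)]
250 [(504, -229, 29), (505, -234, 32), (532, -223, -3)]
252 [(497, -234, 32), (502, -237, 30), (505, -241, 31)]
254 [(494, -237, 29), (495, -243, 33), (501, -245, 30)]
256 [(437, -276, 113), (441, -279, 112), (445, -282, 112)]
tcp_pos: [459.9, -221.6, 7.3]
tool_rot: [0.026, 0.807, 0.59, 0.012]
force: [0.9, -0.6, -0.6]
gripper_width: 43.5
248 [(507, -226, 32), (511, -229, 31), (537, -219, -2)]
250 [(503, -229, 30), (505, -234, 33), (530, -224, 0)]
252 [(498, -234, 31), (500, -238, 33), (506, -240, 29)]
254 [(495, -237, 28), (495, -243, 33), (500, -245, 31)]
256 [(438, -275, 111), (440, -280, 113), (443, -283, 114)]
tcp_pos: [460.0, -221.6, 7.4]
tool_rot: [0.026, 0.807, 0.59, 0.012]
force: [1.0, 0.3, -0.5]
gripper_width: 44.4
248 [(510, -223, 27), (532, -216, 0), (534, -220, 2)]
250 [(504, -228, 29), (507, -233, 30), (530, -224, 1)]
252 [(499, -233, 28), (502, -237, 31), (506, -241, 30)]
254 [(494, -237, 29), (500, -240, 26), (503, -244, 27)]
256 [(438, -275, 111), (443, -278, 108), (443, -284, 115)]
```

```bash
cat >> h.py <<'E'
def side(c,u0=300,u1=345,v0=225,v1=275,zmax=75):
    # points near saddle that are bright grey; project onto saddle axis (yaw -17.7) s along, l across
    W=cloud(c)[v0:v1,u0:u1].reshape(-1,3); I=c["img"][v0:v1,u0:u1].reshape(-1,3).astype(int)
    a=np.radians(-17.7); ax=np.array([np.cos(a),np.sin(a)]); pe=np.array([-ax[1],ax[0]])
    C=np.array([485.9,-230.1]); s=(W[:,:2]-C)@ax; l=(W[:,:2]-C)@pe
    m=(W[:,2]>8)&(W[:,2]<zmax)&(abs(l)<24)&(I.min(1)>95)&(s>0)&(s<60)
    for k in range(0,60,4):
        q=m&(s>=k)&(s<k+4)
        if q.sum()>2: print(k+2,q.sum(),"z %.1f %.1f %.1f"%tuple(np.percentile(W[q,2],[10,50,90])),end=" | ")
    print()
E
python3 -c "
from h import *
c=r.capture('scene'); side(c)"
python3 -m crank '[[[0,0,-0.004],0,0.512]]'|sed -n 2,5p
python3 -c "
from h import *
c=r.capture('scene'); side(c)"
python3 -m crank '[[[0,0.001,-0.004],0,0.512]]'|sed -n 2,5p
python3 -c "
from h import *
c=r.capture('scene'); side(c);crop(c,312,258,30,25,14,'pics/s8.png')"
```

```text
10 3 z 27.4 28.1 31.2 | 14 14 z 23.1 27.9 31.1 | 18 18 z 22.0 28.3 30.2 | 22 18 z 25.0 27.2 29.7 | 26 3 z 25.2 26.5 27.1 | 
tcp_pos: [459.6, -221.3, 11.3]
tool_rot: [0.026, 0.807, 0.59, 0.012]
force: [-0.4, -0.5, -1.4]
gripper_width: 43.9
10 5 z 24.6 31.0 33.1 | 14 11 z 21.1 31.5 32.7 | 18 17 z 27.6 30.5 32.2 | 22 23 z 26.9 30.7 33.1 | 
tcp_pos: [460.7, -221.7, 16.2]
tool_rot: [0.026, 0.807, 0.59, 0.012]
force: [0.1, -0.2, -0.6]
gripper_width: 43.7
10 4 z 29.0 39.3 40.9 | 14 7 z 32.9 35.9 37.5 | 18 23 z 30.8 36.0 39.4 | 22 18 z 29.1 36.4 38.2 | 26 8 z 33.3 34.6 36.8 |
```

View pics/s8.png

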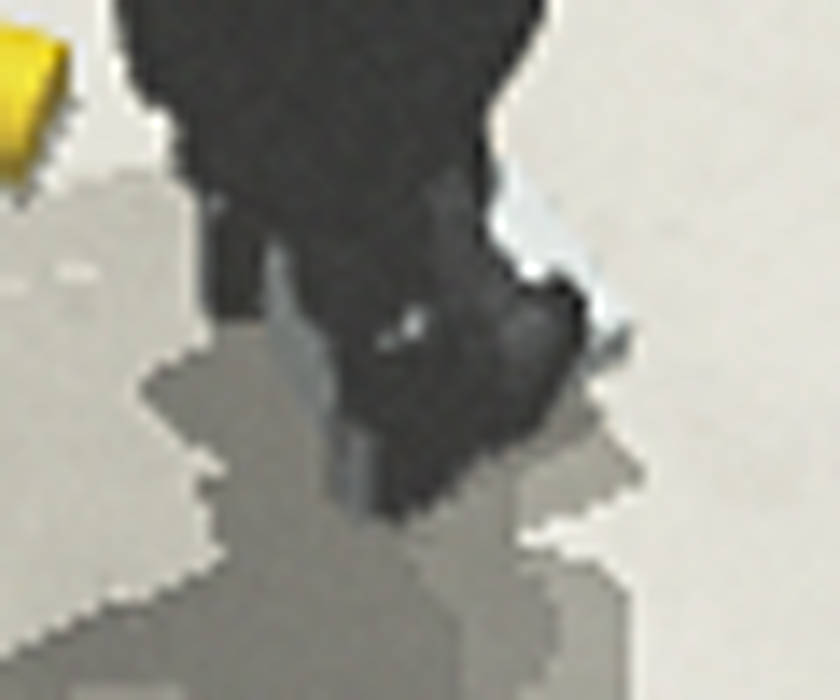

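```bash
python3 -m crank '[[[0,0,0],0,0.515]]'|sed -n 2,5p
python3 -c "
from h import *
c=r.capture('scene'); side(c)"
python3 -m crank '[[[0,0,0],0,0.515]]'|sed -n 2,5p
python3 -c "
from h import *
c=r.capture('scene'); side(c);crop(c,312,258,30,25,14,'pics/s9.png')"
```

```text
tcp_pos: [461.6, -222.4, 17.3]
tool_rot: [0.028, 0.807, 0.59, 0.012]
force: [1.0, 0.2, -0.7]
gripper_width: 44.0
18 11 z 20.0 26.9 30.6 | 22 13 z 22.0 27.1 28.2 | 26 3 z 24.7 27.1 27.5 | 
tcp_pos: [461.7, -222.4, 17.4]
tool_rot: [0.028, 0.807, 0.59, 0.012]
force: [-0.0, 0.9, -2.0]
gripper_width: 44.0
14 3 z 19.3 23.1 25.0 | 18 8 z 24.9 27.5 28.5 | 22 15 z 19.8 27.0 28.1 | 26 4 z 24.6 25.9 26.9 |
```

View pics/s9.png

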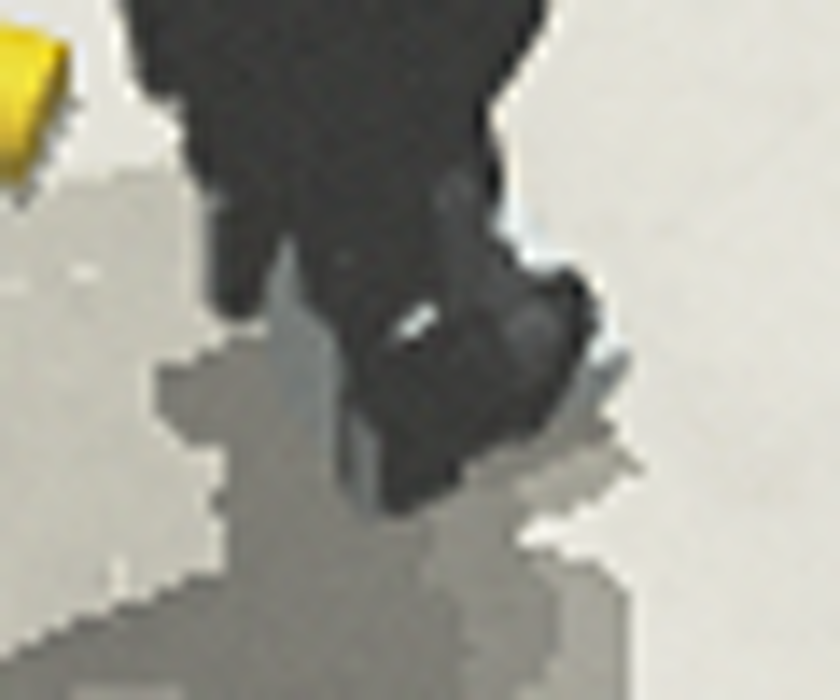

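```bash
python3 -m crank '[[[0,0.0033,-0.004],0,0.515]]'|sed -n 2,5p
python3 -c "
from h import *
c=r.capture('scene'); side(c)"
python3 -m crank '[[[0,0.0037,-0.0036],0,0.515]]'|sed -n 2,5p
python3 -c "
from h import *
c=r.capture('scene'); side(c);crop(c,312,258,30,25,14,'pics/s10.png')"
```

```text
tcp_pos: [464.3, -223.0, 21.3]
tool_rot: [0.027, 0.807, 0.59, 0.012]
force: [-0.2, -1.1, 0.4]
gripper_width: 43.9
18 3 z 19.3 24.3 28.1 | 22 5 z 18.1 26.6 28.5 | 26 9 z 24.6 26.8 28.6 | 
tcp_pos: [468.6, -224.6, 26.2]
tool_rot: [0.028, 0.807, 0.59, 0.012]
force: [-0.3, 0.4, 0.0]
gripper_width: 44.2
18 5 z 17.5 25.1 30.3 | 22 4 z 13.7 20.3 25.9 | 26 7 z 16.8 22.5 26.6 | 30 3 z 24.0 24.7 27.1 |
```

View pics/s10.png

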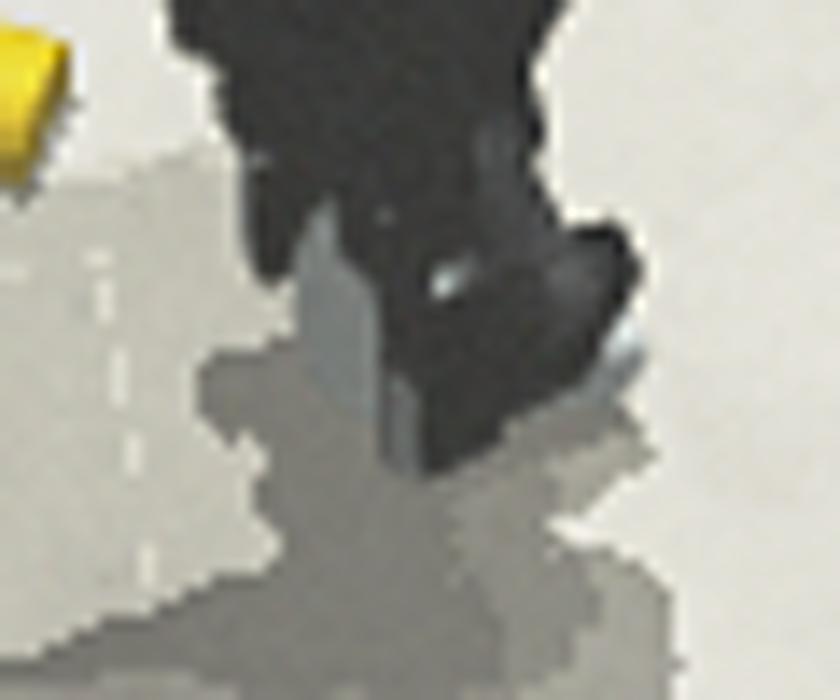

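```bash
python3 -m crank '[[[0,0.0037,-0.0032],0,0.515],[[0,0.004,-0.003],0,0.515]]'|sed -n 2,5p
python3 -c "
from h import *
c=r.capture('scene'); side(c)"
python3 -m crank '[[[0,0.0043,-0.0026],0,0.515]]'|sed -n 2,5p
python3 -c "
from h import *
c=r.capture('scene'); side(c);crop(c,312,258,30,25,14,'pics/s11.png')"
```

```text
tcp_pos: [477.1, -227.5, 34.2]
tool_rot: [0.029, 0.807, 0.59, 0.013]
force: [-0.3, 0.6, -0.9]
gripper_width: 44.3
10 3 z 21.2 25.5 37.2 | 14 3 z 18.0 18.5 25.9 | 22 4 z 15.0 18.0 21.0 | 26 3 z 20.8 23.6 28.5 | 
tcp_pos: [481.7, -229.0, 37.6]
tool_rot: [0.029, 0.806, 0.59, 0.013]
force: [0.4, -0.7, -1.0]
gripper_width: 43.9
14 5 z 11.3 17.0 40.1 | 18 6 z 17.4 24.4 33.2 | 22 3 z 14.2 19.3 23.8 | 26 4 z 14.9 22.8 27.9 | 30 6 z 12.4 24.2 27.1 |
```

View pics/s11.png

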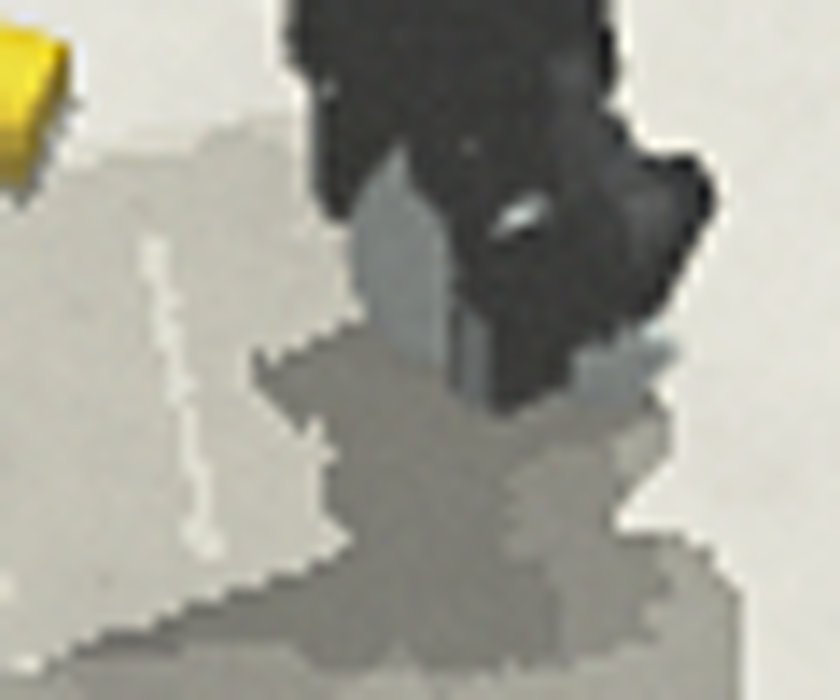

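```bash
cat >> h.py <<'E'
def endface(c,box,lo=8,hi=95,vmin=85,vmax=150):
    u0,v0,u1,v1=box
    W=cloud(c)[v0:v1,u0:u1]; I=c["img"][v0:v1,u0:u1].astype(int)
    m=(W[...,2]>lo)&(W[...,2]<hi)&(I.min(2)>vmin)&(I.max(2)<vmax)
    n,l,stt,_=cv2.connectedComponentsWithStats(m.astype(np.uint8)); k=1+np.argmax(stt[1:,4]); m=l==k
    m=cv2.erode(m.astype(np.uint8),np.ones((2,2)))>0
    P=W[m]; 
    for _ in range(3):
        ce=np.median(P,0); n=np.linalg.svd(P-P.mean(0))[2][2]; d=(P-P.mean(0))@n; P=P[abs(d)<max(2.5,2*d.std())]
    if n[2]<0:n=-n
    a=np.radians(-17.7); ax=np.array([np.cos(a),np.sin(a),0])
    print("npts",len(P),"normal",np.round(n,2),"elev %.0f deg"%np.degrees(np.arctan2(n[2],-n@ax)),"z range",np.round(np.percentile(P[:,2],[2,50,98]),1),"mean",np.round(P.mean(0),1),"resid %.1f"%((P-P.mean(0))@n).std())
E
python3 -c "
from h import *
c=r.capture('scene'); endface(c,(303,240,316,262)); dump(c,302,320,242,262,2,2)"
```

```text
npts 63 normal [-0.66  0.32  0.68] elev 43 deg z range [41.4 48.5 55.8] mean [ 474.6 -228.9   48.2] resid 1.6
242 [(513, -165, -2), (478, -200, 61), (479, -205, 64), (483, -208, 63), (489, -211, 61), (454, -241, 120), (457, -245, 121), (459, -250, 124), (458, -256, 129)]
244 [(508, -170, -2), (478, -200, 53), (479, -206, 57), (484, -209, 55), (489, -211, 52), (455, -241, 111), (453, -249, 119), (464, -247, 108), (466, -252, 111)]
246 [(501, -176, 0), (478, -200, 43), (477, -208, 52), (483, -210, 49), (484, -216, 53), (454, -243, 106), (452, -250, 114), (458, -252, 110), (463, -254, 107)]
248 [(495, -182, 2), (501, -184, -2), (479, -207, 41), (478, -214, 48), (481, -219, 50), (482, -224, 53), (451, -252, 108), (456, -254, 106), (498, -232, 46)]
250 [(493, -184, -2), (494, -190, 1), (500, -192, -2), (475, -217, 46), (478, -222, 47), (479, -227, 51), (479, -233, 56), (454, -256, 102), (465, -255, 90)]
252 [(487, -189, -1), (490, -194, 0), (494, -197, -1), (470, -222, 46), (473, -226, 46), (475, -231, 50), (478, -235, 51), (456, -256, 91), (459, -260, 92)]
254 [(482, -194, -2), (486, -198, -1), (489, -201, -1), (466, -225, 44), (470, -229, 44), (471, -235, 49), (474, -238, 49), (457, -256, 83), (460, -260, 83)]
256 [(478, -197, -3), (481, -202, -2), (483, -207, 1), (488, -210, -1), (465, -233, 45), (469, -237, 44), (471, -242, 47), (461, -255, 69), (462, -260, 73)]
258 [(471, -203, 0), (475, -207, 1), (480, -210, -1), (485, -213, -4), (487, -218, -2), (464, -241, 44), (463, -248, 52), (462, -255, 59), (462, -260, 65)]
260 [(467, -207, -1), (470, -212, 1), (473, -216, 1), (479, -218, -2), (482, -223, 0), (485, -227, 1), (463, -249, 44), (464, -254, 49), (463, -261, 56)]
```

```bash
python3 -m crank '[[[0,0.0045,-0.0019],0,0.515],[[0,0.0047,-0.0017],0,0.515]]'|sed -n 2,5p
python3 -c "
from h import *
c=r.capture('scene'); endface(c,(303,236,320,262))"
python3 -m crank '[[[0,0.0048,-0.0012],0,0.515]]'|sed -n 2,5p
python3 -c "
from h import *
c=r.capture('scene'); endface(c,(303,236,322,262));crop(c,314,252,30,25,14,'pics/s12.png')"
```

```text
tcp_pos: [491.2, -232.2, 42.4]
tool_rot: [0.03, 0.806, 0.59, 0.013]
force: [0.1, -0.8, -0.2]
gripper_width: 43.9
npts 70 normal [-0.69  0.41  0.59] elev 37 deg z range [45.5 52.8 61.7] mean [ 481.9 -234.3   52.8] resid 2.5
tcp_pos: [496.4, -233.9, 44.2]
tool_rot: [0.03, 0.806, 0.59, 0.013]
force: [0.2, 1.0, -1.5]
gripper_width: 44.2
npts 75 normal [-0.81  0.51  0.29] elev 18 deg z range [48.3 54.7 70.3] mean [ 486.4 -236.    55.1] resid 3.1
```

View pics/s12.png

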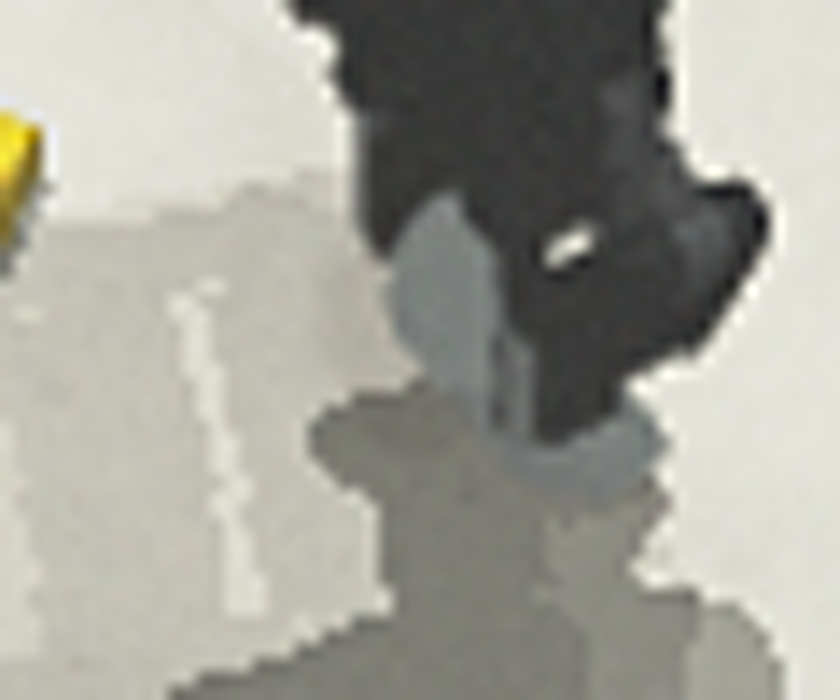

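```bash
python3 -c "
from h import *
for i in range(2):
    c=r.capture('scene'); endface(c,(311,240,319,256)); endface(c,(312,241,318,253),vmin=100)
dump(c,308,322,240,258,2,2); dump(c,320,334,252,264,2,2)"
```

```text
npts 43 normal [-0.41  0.19  0.89] elev 63 deg z range [50.3 53.9 57.8] mean [ 489.3 -230.5   54.1] resid 1.3
npts 34 normal [-0.41  0.23  0.88] elev 62 deg z range [49.9 53.9 58.8] mean [ 490.1 -227.3   54.2] resid 1.0
npts 54 normal [-0.38  0.16  0.91] elev 66 deg z range [49.8 53.6 58. ] mean [ 488.9 -231.    53.7] resid 1.4
npts 43 normal [-0.36  0.11  0.93] elev 68 deg z range [49.9 53.4 58.9] mean [ 489.4 -228.1   53.5] resid 1.3
240 [(529, -173, 0), (492, -207, 63), (494, -212, 66), (500, -214, 62), (507, -216, 57), (468, -248, 121), (470, -253, 124)]
242 [(523, -179, 1), (493, -207, 53), (497, -211, 54), (500, -215, 54), (501, -221, 59), (465, -251, 119), (469, -254, 118)]
244 [(519, -183, -1), (523, -187, -1), (494, -214, 50), (496, -219, 53), (497, -225, 58), (500, -228, 58), (466, -257, 115)]
246 [(513, -188, 1), (516, -192, 2), (486, -220, 55), (490, -224, 54), (493, -228, 56), (498, -231, 55), (473, -253, 98)]
248 [(508, -192, 0), (512, -196, 0), (483, -223, 52), (487, -227, 52), (488, -232, 55), (491, -236, 56), (473, -254, 90)]
250 [(505, -195, -4), (508, -199, -3), (5
[... 485 characters left out ...]
), (466, -272, 97), (465, -278, 104), (462, -286, 115), (475, -284, 100), (481, -286, 97)]
254 [(476, -256, 64), (479, -259, 65), (476, -267, 74), (462, -281, 102), (470, -282, 95), (536, -248, -1), (540, -252, -1)]
256 [(476, -256, 56), (479, -260, 57), (479, -266, 63), (484, -269, 60), (505, -262, 33), (529, -253, 2), (534, -256, -1)]
258 [(489, -248, 26), (481, -260, 45), (494, -257, 31), (500, -260, 28), (507, -261, 22), (512, -265, 21), (528, -261, 2)]
260 [(496, -245, 8), (495, -252, 15), (497, -257, 18), (502, -259, 16), (506, -263, 16), (512, -265, 12), (524, -265, 0)]
262 [(496, -246, 0), (499, -250, 0), (501, -255, 4), (503, -260, 8), (510, -262, 2), (515, -265, 0), (518, -269, 1)]
```

```bash
python3 -m crank '[[[0,0.0052,0.0003],0,0.515],[[0,0.0052,0.0006],0,0.515]]'|sed -n 2,5p
python3 -c "
from h import *
c=r.capture('scene'); endface(c,(313,238,322,253))"
python3 -m crank '[[[0,0.005,0.001],0,0.515]]'|sed -n 2,5p
python3 -c "
from h import *
c=r.capture('scene'); endface(c,(314,236,322,253));crop(c,318,250,30,25,14,'pics/s13.png')"
```

```text
tcp_pos: [507.0, -237.4, 44.4]
tool_rot: [0.031, 0.806, 0.59, 0.013]
force: [-0.4, 0.9, -0.6]
gripper_width: 43.9
npts 54 normal [-0.19  0.1   0.98] elev 78 deg z range [51.5 55.4 57.9] mean [ 498.1 -233.3   55.3] resid 1.4
tcp_pos: [512.5, -239.2, 43.6]
tool_rot: [0.031, 0.806, 0.59, 0.013]
force: [0.6, -0.1, -0.3]
gripper_width: 44.3
npts 36 normal [-0.67  0.74  0.04] elev 3 deg z range [40.4 55.  59. ] mean [ 501.  -235.3   53.2] resid 2.0
```

View pics/s13.png

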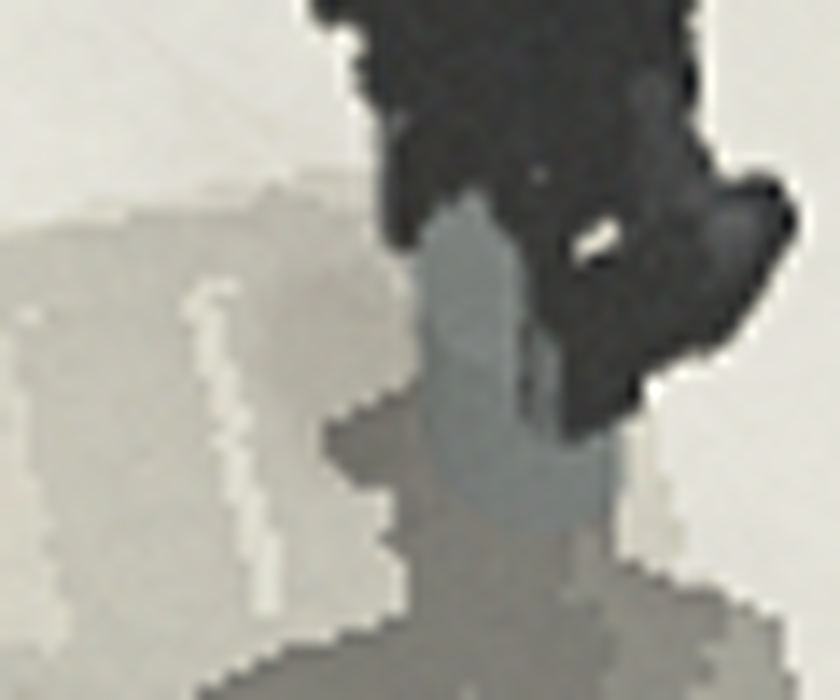

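```bash
python3 -m crank '[[[0,0.005,0.0015],0,0.515]]'|sed -n 1,5p
python3 -c "
from h import *
c=r.capture('scene'); endface(c,(315,237,321,246));dump(c,310,324,234,252,2,2)"
```

```text
time: 10.28
tcp_pos: [518.1, -241.1, 42.4]
tool_rot: [0.031, 0.806, 0.59, 0.013]
force: [1.1, 0.4, -0.4]
gripper_width: 43.6
npts 1 normal [0. 0. 1.] elev 90 deg z range [57.5 57.5 57.5] mean [ 501.8 -233.9   57.5] resid 0.0
234 [(549, -163, 1), (552, -168, 2), (557, -171, 0), (562, -175, -1), (511, -217, 80), (517, -218, 76), (523, -221, 73)]
236 [(542, -169, 3), (548, -172, 0), (552, -176, -1), (556, -180, 0), (511, -217, 72), (518, -219, 68), (524, -221, 64)]
238 [(539, -172, -1), (544, -176, -2), (548, -179, -3), (551, -184, -1), (511, -218, 64), (517, -220, 61), 0]
240 [(533, -177, 0), (537, -182, 0), (539, -186, 2), (546, -189, -1), (513, -218, 54), (515, -223, 57), (519, -226, 57)]
242 [(526, -183, 2), (532, -186, -1), (535, -191, 1), (541, -193, -2), (514, -218, 45), (510, -227, 56), (513, -231, 57)]
244 [(523, -186, -1), (527, -190, -2), (529, -195, 2), (534, -199, 1), (538, -202, -1), (506, -231, 55), (510, -234, 55)]
246 [(519, -190, -3), (521, -196, 0), (526, -199, -1), (529, -203, 1), (532, -208, 1), (502, -234, 53), (506, -238, 54)]
248 [(512, -196, -1), (515, -201, 1), (519, -205, 2), (523, -208, 0), (528, -212, 0), (501, -236, 47), (500, -243, 55)]
250 [(505, -202, 3), (512, -204, -2), (514, -209, 1), (517, -213, 2), (522, -216, 0), (499, -238, 42), (500, -244, 47)]
```

```bash
python3 -m crank '[[[0,0,0],0,0.525],[[0,0,0],0,0.54]]'|sed -n 1,5p
python3 -c "
from h import *
c=r.capture('scene'); dump(c,314,322,240,252,2,2);crop(c,320,250,30,25,14,'pics/s14.png')"
```

```text
time: 10.58
tcp_pos: [518.7, -241.5, 42.4]
tool_rot: [0.031, 0.806, 0.59, 0.013]
force: [-0.5, -0.1, 0.9]
gripper_width: 46.3
240 [(540, -186, 1), (547, -188, -3), (514, -217, 52), (519, -220, 50)]
242 [(535, -190, 0), (540, -194, 0), (543, -198, 0), (512, -226, 54)]
244 [(530, -195, 1), (536, -197, -3), (541, -201, -4), (507, -230, 53)]
246 [(525, -199, 0), (530, -202, -2), (535, -206, -3), (505, -232, 48)]
248 [(519, -204, 1), (525, -207, -2), (528, -212, 0), (503, -235, 45)]
250 [(515, -208, -1), (518, -213, 1), (523, -216, 0), (503, -235, 36)]
```

View pics/s14.png

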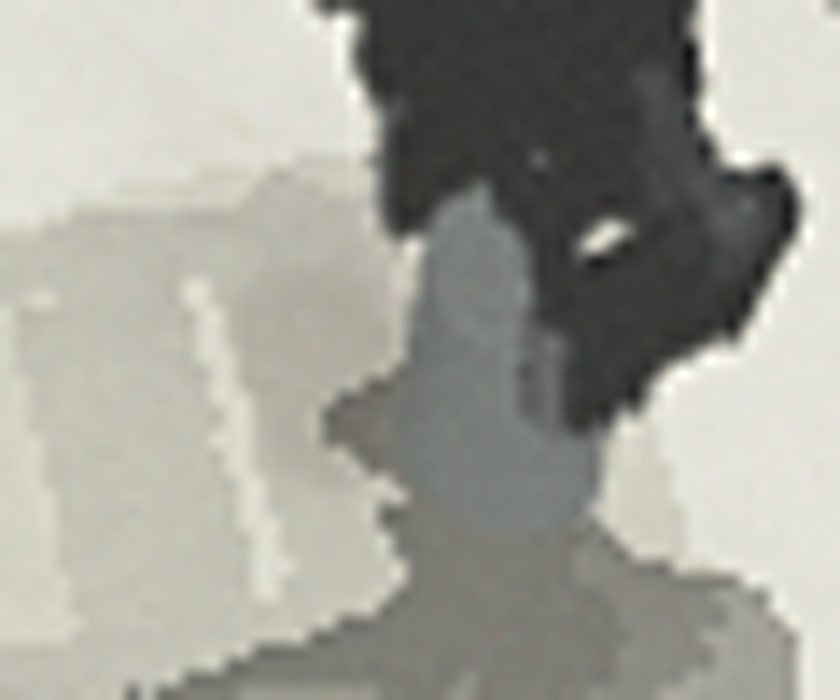

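```bash
python3 -c "
from h import *
c=r.capture('scene'); dump(c,316,334,248,266,2,2)
print(proj(c,[(505,-240,0),(505,-240,56)]))"
```

```text
248 [(523, -208, 1), (528, -211, -1), (503, -235, 44), (501, -242, 52), (503, -247, 56), (506, -251, 56), (496, -263, 77), (491, -272, 90), (488, -279, 100)]
250 [(519, -212, -1), (524, -215, -3), (502, -236, 37), (502, -243, 44), (499, -250, 54), (503, -254, 53), (495, -265, 72), (501, -267, 68), (488, -280, 93)]
252 [(513, -217, 1), (517, -221, 0), (500, -239, 34), (500, -244, 38), (501, -250, 44), (503, -255, 47), (497, -264, 61), (498, -269, 64), (498, -275, 70)]
254 [(508, -221, 0), (506, -229, 10), (501, -239, 24), (500, -245, 31), (501, -251, 36), (501, -257, 41), (499, -264, 51), (499, -270, 56), (500, -276, 61)]
256 [(503, -226, 0), (506, -230, 1), (502, -239, 14), (501, -246, 22), (503, -251, 25), (502, -258, 32), (503, -263, 36), (510, -264, 31), (516, -267, 27)]
258 [(499, -229, -1), (500, -235, 2), (500, -242, 10), (501, -247, 13), (502, -253, 19), (502, -258, 24), (507, -261, 22), (513, -264, 18), (518, -267, 17)]
260 [(494, -233, -2), (499, -236, -4), (501, -242, -1), (500, -249, 8), (503, -253, 8), (504, -259, 14), (508, -262, 14), (513, -265, 11), (522, -266, 3)]
262 [(489, -238, -1), (491, -243, 1), (496, -246, 0), (500, -250, 0), (501, -255, 3), (505, -259, 4), (509, -262, 2), (515, -265, -1), (521, -268, -4)]
264 [(483, -243, 0), (486, -247, 1), (491, -250, 0), (494, -254, 0), (500, -257, -2), (500, -263, 3), (505, -266, 1), (510, -269, 0), (515, -272, -3)]
[[320.49057585 258.66054483]
 [322.53239591 245.99116399]]
```

```bash
python3 -m crank '[[[0,0.002,0.003],0,0.545],[[0,0.002,0.003],0,0.545],[[0,0,0],0,0.52],[[0,0,0],0,0.5],[[0,0,0],0,0.45],[[0,0,0],0,0.45]]'|sed -n 1,5p
python3 -c "
from h import *
c=r.capture('scene'); dump(c,318,326,240,258,2,2);crop(c,320,250,30,25,14,'pics/s15.png'); to((520,-240,60))"
```

```text
time: 11.42
tcp_pos: [523.4, -243.3, 36.8]
tool_rot: [0.032, 0.806, 0.59, 0.014]
force: [-0.6, -0.4, 0.5]
gripper_width: 42.3
240 [(550, -192, -2), (516, -222, 54), (520, -226, 55), (522, -230, 57)]
242 [(543, -198, 0), (511, -227, 56), (516, -229, 54), (518, -234, 56)]
244 [(538, -202, 0), (505, -232, 57), (509, -235, 56), (511, -239, 58)]
246 [(532, -208, 2), (504, -233, 51), (505, -239, 55), (509, -242, 54)]
248 [(528, -212, 0), (502, -235, 45), (501, -242, 52), (502, -247, 57)]
250 [(523, -216, -1), (501, -237, 39), (499, -244, 48), (502, -249, 50)]
252 [(517, -221, 0), (503, -237, 29), (501, -244, 37), (501, -250, 43)]
254 [(510, -226, 3), (503, -238, 21), (501, -245, 30), (500, -252, 37)]
256 [(508, -229, -2), (501, -240, 16), (501, -246, 22), (503, -251, 25)]
t11.47 tcp [ 523.4 -243.3   36.8] jawyaw 72.4 zax [ 0.06  -0.036 -0.998] w 42.5 F [ 0.6 -0.2  0.5] M [-0.01  0.02 -0.04]
 delta tool mm [  1.7  -2.6 -23.5] twist -
```

View pics/s15.png

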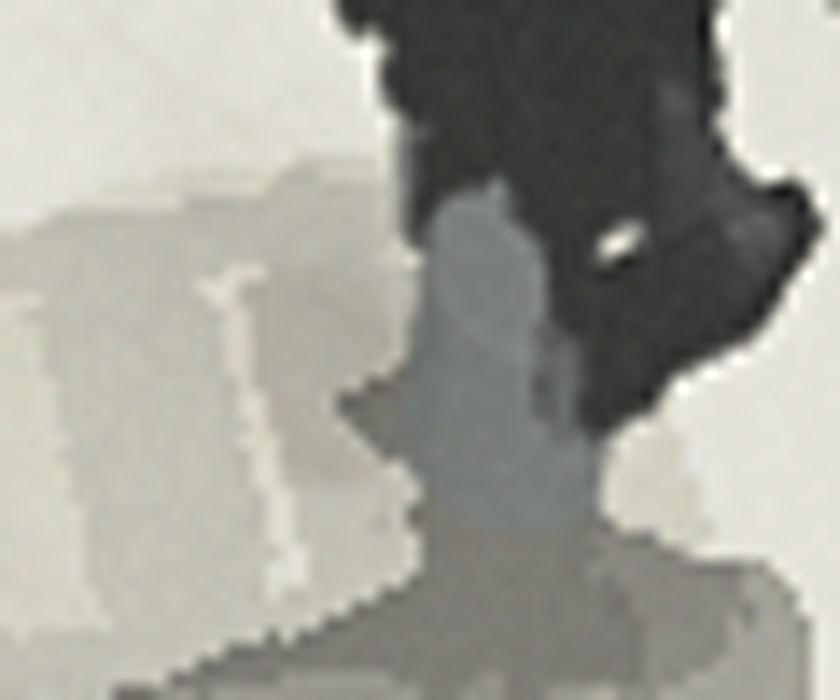

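```bash
python3 -m crank '[[[0,0,0],0,0.51],[[0,0,0],0,0.515],[[0,0.004,0.0001],0,0.515]]'|sed -n 1,5p
python3 -m crank '[[[0,0.004,0.0003],0,0.515]]'|sed -n 2,5p
python3 -c "
from h import *
c=r.capture('scene'); dump(c,318,326,240,258,2,2);dump(c,326,336,258,264,2,2);crop(c,322,248,30,25,14,'pics/s16.png')"
```

```text
time: 11.85
tcp_pos: [526.8, -244.1, 36.5]
tool_rot: [0.031, 0.807, 0.59, 0.013]
force: [-1.3, 1.1, 0.3]
gripper_width: 44.2
tcp_pos: [530.8, -245.3, 36.5]
tool_rot: [0.031, 0.807, 0.59, 0.013]
force: [-0.6, 1.0, 0.9]
gripper_width: 44.4
240 [(550, -193, -1), (553, -197, 0), (526, -222, 46), (522, -231, 58)]
242 [(544, -198, 0), (548, -202, 0), (517, -229, 52), (516, -235, 58)]
244 [(537, -203, 1), (543, -206, -2), (513, -232, 50), (511, -239, 58)]
246 [(532, -208, 1), (537, -211, -1), (510, -235, 48), (510, -241, 52)]
248 [(527, -212, 0), (514, -227, 27), (509, -237, 41), (507, -244, 49)]
250 [(523, -216, -1), (511, -230, 24), (508, -239, 35), (507, -245, 42)]
252 [(519, -220, -2), (506, -234, 23), (507, -240, 29), (506, -247, 36)]
254 [(511, -226, 1), (504, -237, 19), (503, -244, 26), (505, -249, 30)]
256 [(506, -230, 2), (503, -239, 13), (503, -244, 18), (504, -250, 22)]
258 [(506, -256, 19), (510, -260, 18), (512, -264, 20), (519, -266, 15), (532, -265, 1)]
260 [(505, -258, 11), (508, -262, 13), (513, -265, 10), (519, -268, 8), (528, -268, 0)]
262 [(507, -257, -1), (506, -265, 8), (514, -265, 1), (519, -269, 0), (523, -273, 0)]
```

View pics/s16.png

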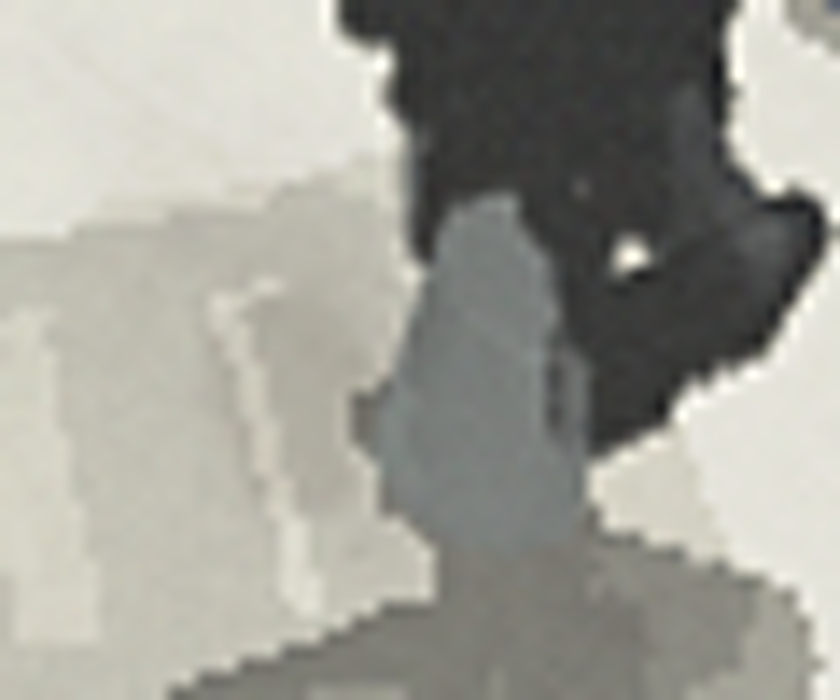

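```bash
python3 -m crank '[[[0,0.004,0.0006],0,0.515],[[0,0.004,0.0009],0,0.515],[[0,0.0038,0.0012],0,0.515]]'|sed -n 1,5p
python3 -c "
from h import *
c=r.capture('scene'); dump(c,318,330,240,258,2,2);crop(c,322,248,30,25,14,'pics/s17.png')"
```

```text
time: 12.4
tcp_pos: [543.5, -249.4, 34.5]
tool_rot: [0.031, 0.807, 0.59, 0.014]
force: [0.4, 1.1, 0.5]
gripper_width: 43.7
240 [(549, -193, 0), (553, -197, 0), (557, -201, 0), (563, -204, -2), (532, -230, 49), (529, -238, 58)]
242 [(543, -198, 1), (549, -201, -2), (551, -206, 0), (557, -209, -3), (526, -235, 50), (526, -241, 56)]
244 [(540, -201, -3), (542, -206, 0), (546, -210, 0), (523, -232, 40), (523, -238, 47), (523, -244, 51)]
246 [(533, -207, -1), (537, -211, 0), (543, -213, -4), (520, -235, 38), (519, -242, 44), (520, -247, 48)]
248 [(531, -210, -5), (533, -215, -2), (517, -231, 28), (517, -238, 35), (518, -243, 39), (518, -249, 44)]
250 [(522, -217, 1), (517, -226, 14), (514, -234, 25), (513, -242, 33), (514, -247, 36), (516, -251, 39)]
252 [(519, -219, -3), (509, -232, 18), (510, -238, 23), (511, -244, 28), (512, -249, 32), (513, -255, 37)]
254 [(514, -224, -4), (506, -235, 15), (508, -240, 19), (510, -245, 21), (510, -252, 28), (513, -255, 28)]
256 [(508, -228, -2), (511, -233, 0), (505, -243, 15), (508, -248, 17), (509, -253, 21), (510, -258, 25)]
```

View pics/s17.png

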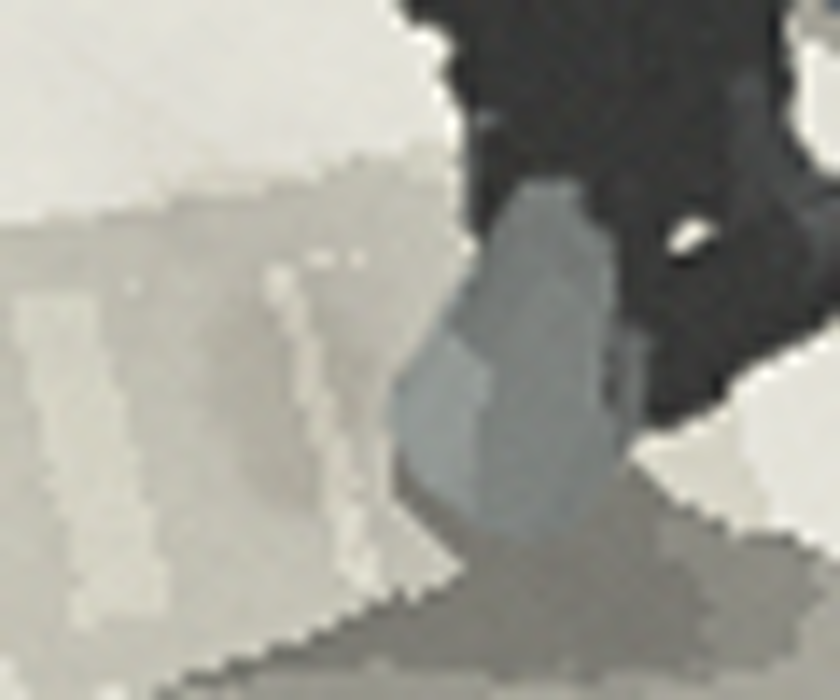

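```bash
python3 -m crank '[[[0,0.0037,0.0017],0,0.515],[[0,0.0036,0.0019],0,0.515],[[0,0.0034,0.0022],0,0.515]]'|sed -n 1,5p
python3 -c "
from h import *
c=r.capture('scene'); dump(c,320,332,240,258,2,2)"
python3 -m crank '[[[0,0.0031,0.0026],0,0.515]]'|sed -n 1,5p
python3 -c "
from h import *
c=r.capture('scene'); dump(c,320,332,240,258,2,2);crop(c,325,248,30,25,14,'pics/s18.png')"
```

```text
time: 12.82
tcp_pos: [555.1, -253.2, 29.1]
tool_rot: [0.032, 0.807, 0.59, 0.014]
force: [-0.1, -0.2, 1.0]
gripper_width: 44.1
240 [(553, -197, 0), (559, -200, -3), (559, -206, 2), (565, -209, 0), (569, -213, 0), (540, -237, 48)]
242 [(548, -202, -1), (552, -205, -1), (557, -209, -2), (560, -213, -1), (536, -235, 40), (535, -241, 47)]
244 [(541, -207, 2), (547, -210, -1), (550, -215, 1), (533, -232, 32), (534, -237, 36), (533, -244, 43)]
246 [(538, -211, -1), (542, -214, -1), (528, -230, 26), (526, -237, 35), (527, -243, 39), (529, -247, 41)]
248 [(530, -216, 2), (522, -228, 21), (522, -234, 26), (521, -242, 35), (523, -246, 36), (526, -250, 37)]
250 [(525, -221, 2), (517, -232, 20), (517, -239, 26), (520, -243, 27), (521, -248, 32), (522, -254, 36)]
252 [(522, -224, -2), (513, -236, 19), (513, -242, 24), (515, -247, 28), (518, -251, 29), (519, -257, 33)]
254 [(516, -229, 0), (519, -233, 1), (511, -245, 19), (512, -250, 24), (515, -254, 25), (519, -258, 26)]
256 [(510, -234, 1), (515, -237, 0), (507, -248, 18), (510, -252, 19), (514, -256, 19), (515, -262, 23)]
time: 13.0
tcp_pos: [55
[... 351 characters left out ...]
(549, -215, 1), (534, -231, 30), (533, -238, 37), (534, -243, 41)]
246 [(535, -212, 3), (541, -215, 0), (528, -229, 25), (528, -236, 31), (527, -242, 38), (529, -247, 40)]
248 [(531, -216, 1), (525, -226, 16), (525, -233, 23), (523, -240, 31), (526, -244, 31), (526, -250, 37)]
250 [(525, -221, 1), (517, -232, 20), (517, -238, 26), (519, -244, 29), (522, -248, 30), (523, -253, 34)]
252 [(521, -224, -1), (513, -236, 18), (513, -242, 25), (515, -248, 28), (518, -252, 29), (522, -255, 28)]
254 [(515, -230, 2), (519, -233, 1), (510, -245, 21), (513, -249, 22), (517, -253, 22), (519, -258, 25)]
256 [(511, -233, 0), (515, -237, -1), (519, -241, 0), (508, -253, 22), (514, -256, 20), (515, -262, 24)]
```

View pics/s18.png

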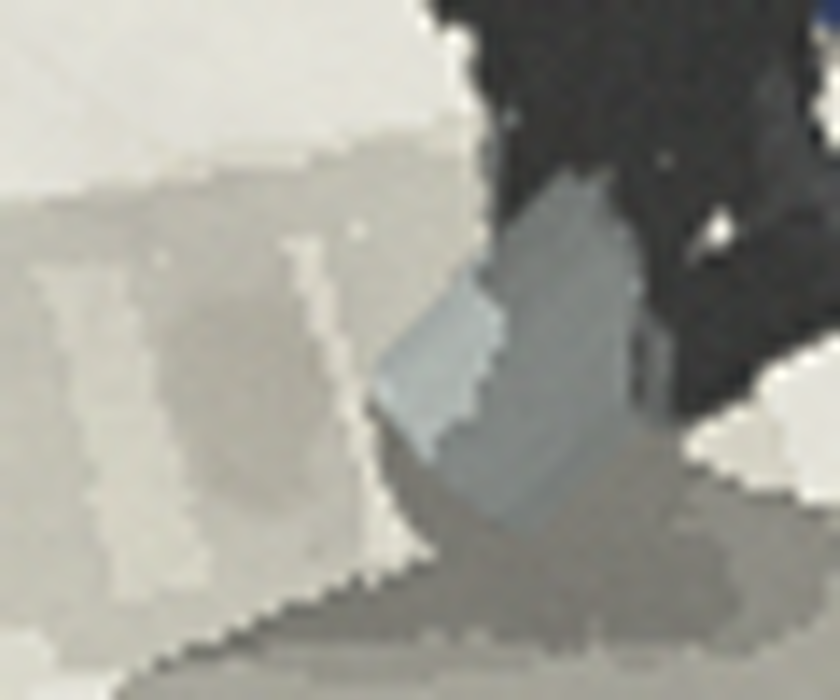

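```bash
python3 -m crank '[[[0,0.003,0.0028],0,0.515],[[0,0.0026,0.003],0,0.515],[[0,0.0024,0.0033],0,0.515]]'|sed -n 1,5p
python3 -m crank '[[[0,0.0022,0.0034],0,0.515],[[0,0.0018,0.0035],0,0.515]]'|sed -n 1,5p
python3 -c "
from h import *
c=r.capture('scene'); dump(c,322,334,240,258,2,2);crop(c,325,248,30,25,14,'pics/s19.png')"
```

```text
time: 13.42
tcp_pos: [567.5, -257.3, 17.1]
tool_rot: [0.032, 0.807, 0.59, 0.014]
force: [-0.1, -0.1, -1.4]
gripper_width: 44.3
time: 13.68
tcp_pos: [571.8, -258.8, 9.7]
tool_rot: [0.032, 0.807, 0.59, 0.014]
force: [0.8, 0.3, 0.1]
gripper_width: 44.0
240 [(557, -201, -1), (562, -205, -1), (566, -209, -1), (568, -214, 1), (574, -216, -1), (578, -221, -1)]
242 [(552, -206, 0), (556, -210, 0), (558, -214, 1), (566, -216, -3), (567, -222, 0), (554, -236, 26)]
244 [(546, -210, 0), (549, -215, 1), (555, -218, -1), (543, -232, 22), (546, -236, 24), (546, -242, 29)]
246 [(541, -215, -1), (549, -216, -6), (531, -234, 26), (536, -237, 25), (537, -242, 29), (540, -247, 30)]
248 [(538, -218, -3), (528, -231, 17), (525, -239, 27), (527, -244, 30), (532, -247, 29), (534, -252, 32)]
250 [(533, -222, -4), (534, -228, 0), (525, -240, 20), (523, -247, 28), (528, -250, 27), (532, -254, 27)]
252 [(527, -227, -4), (528, -233, 2), (530, -238, 5), (518, -251, 28), (522, -255, 28), (527, -258, 26)]
254 [(519, -233, 1), (524, -236, -1), (530, -239, -4), (524, -249, 12), (521, -257, 23), (524, -261, 24)]
256 [(514, -237, 1), (519, -240, -1), (522, -245, 0), (526, -249, 0), (519, -259, 17), (522, -264, 19)]
```

View pics/s19.png

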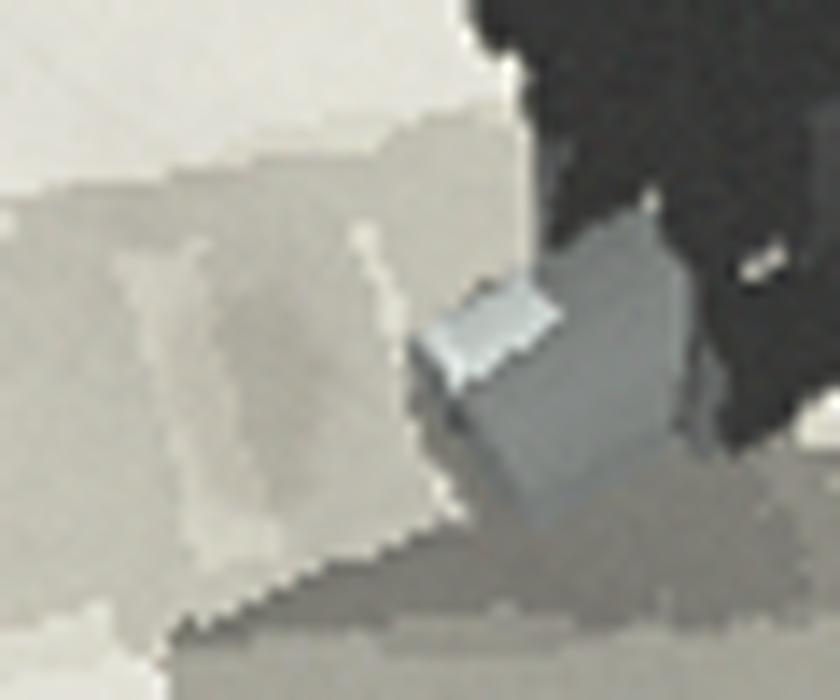

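```bash
python3 -m crank '[[[0,0.0013,0.0035],0,0.515],[[0,0.0006,0.0025],0,0.515]]'|sed -n 1,5p
python3 -m crank '[[[0,0,0.0],0,0.525],[[0,0,0],0,0.56],[[0,0,0],0,0.62]]'|sed -n 1,5p
python3 -c "
from h import *
c=r.capture('scene'); dump(c,322,334,240,258,2,2);crop(c,325,248,30,25,14,'pics/s20.png')"
```

```text
time: 13.98
tcp_pos: [574.0, -259.6, 3.0]
tool_rot: [0.032, 0.807, 0.59, 0.014]
force: [0.2, -0.3, -0.4]
gripper_width: 44.1
time: 14.35
tcp_pos: [574.0, -259.7, 3.1]
tool_rot: [0.032, 0.807, 0.59, 0.014]
force: [0.3, -0.1, 0.4]
gripper_width: 52.8
240 [(558, -200, -2), 0, (566, -209, -1), (571, -212, -3), (574, -216, -2), (580, -219, -4)]
242 [(554, -204, -3), (556, -210, 0), (559, -214, 1), (564, -217, -1), (568, -221, 0), (574, -224, -3)]
244 [(546, -210, -1), (550, -215, 1), (556, -217, -4), (561, -221, -4), (546, -236, 23), (548, -241, 26)]
246 [(541, -215, -1), (545, -219, 0), (535, -231, 20), (534, -238, 28), (539, -242, 26), (542, -245, 27)]
248 [(537, -219, -2), (541, -222, -3), (532, -235, 17), (530, -242, 27), (532, -247, 29), (535, -251, 30)]
250 [(532, -223, -3), (533, -228, 2), (530, -237, 12), (529, -244, 20), (527, -251, 28), (531, -254, 28)]
252 [(525, -228, -1), (529, -232, 0), (530, -238, 4), (528, -245, 13), (527, -252, 21), (527, -258, 27)]
254 [(522, -231, -4), (524, -237, 0), (528, -240, -1), (528, -246, 5), (524, -255, 17), (526, -260, 21)]
256 [(514, -238, 1), (518, -241, 1), (523, -244, -1), (527, -248, 0), (524, -256, 10), (524, -263, 16)]
```

View pics/s20.png

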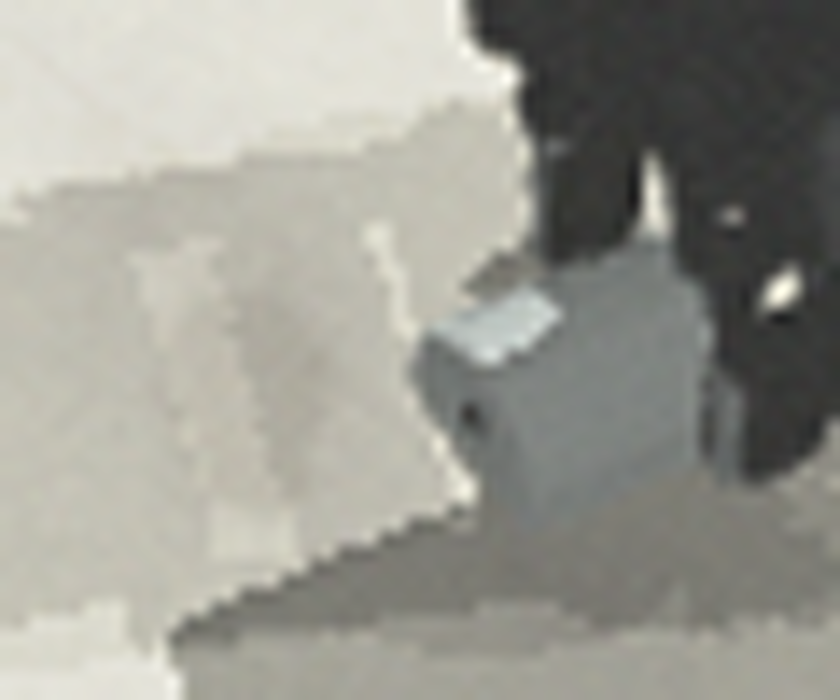

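```bash
python3 -m crank '[[[0,-0.007,0],0,0.62],[[0,-0.007,0.001],0,0.62],[[0,-0.006,0.0005],0,0.62],[[0,0,0],0,0.58]]'|sed -n 1,5p
python3 -m crank '[[[0,0,0],0,0.54],[[0,0,0],0,0.52],[[0,0,0],0,0.48],[[0,0,0],0,0.3],[[0,0,0],0,0.3]]'|sed -n 1,5p
python3 -c "
from h import *
to((552,-253,0),72.3)
c=r.capture('scene'); dump(c,322,334,240,258,2,2);crop(c,325,248,30,25,14,'pics/s21.png')"
```

```text
time: 14.9
tcp_pos: [553.3, -253.1, 0.1]
tool_rot: [0.031, 0.807, 0.59, 0.014]
force: [-0.7, -0.2, -0.1]
gripper_width: 49.4
time: 15.52
tcp_pos: [553.8, -253.4, 0.7]
tool_rot: [0.032, 0.807, 0.59, 0.014]
force: [-1.4, 0.1, 1.4]
gripper_width: 42.4
t15.53 tcp [ 553.8 -253.4    0.7] jawyaw 72.4 zax [ 0.06  -0.035 -0.998] w 42.4 F [-1.4  0.1  1.4] M [ 0.08  0.19 -0.01]
 delta tool mm [-0.2 -1.9  0.6] twist 0.1
240 [(557, -201, -1), (562, -204, -2), (564, -210, 1), (547, -227, 32), (549, -232, 35), (557, -233, 28)]
242 [(551, -206, 0), (557, -209, -3), (561, -213, -3), (547, -228, 24), (550, -232, 25), (560, -233, 17)]
244 [(547, -210, -1), (551, -213, -2), (554, -218, 0), (546, -230, 17), (550, -233, 17), (549, -241, 25)]
246 [(541, -215, 0), (545, -219, 0), (536, -231, 19), (537, -236, 23), (541, -240, 24), (541, -246, 29)]
248 [(535, -220, 1), (541, -223, -2), (531, -235, 19), (530, -242, 27), (532, -247, 28), (537, -250, 28)]
250 [(530, -224, 0), (534, -228, 0), (531, -236, 11), (529, -244, 20), (527, -251, 28), (533, -253, 25)]
252 [(524, -229, 2), (529, -232, 0), (531, -237, 3), (531, -243, 8), (525, -253, 23), (528, -258, 25)]
254 [(518, -234, 2), (525, -236, -2), (528, -240, -1), (528, -246, 5), (526, -254, 15), (527, -259, 19)]
256 [(514, -238, 1), (518, -241, 0), (522, -245, 0), (527, -248, -1), (525, -256, 8), (523, -263, 18)]
```

View pics/s21.png

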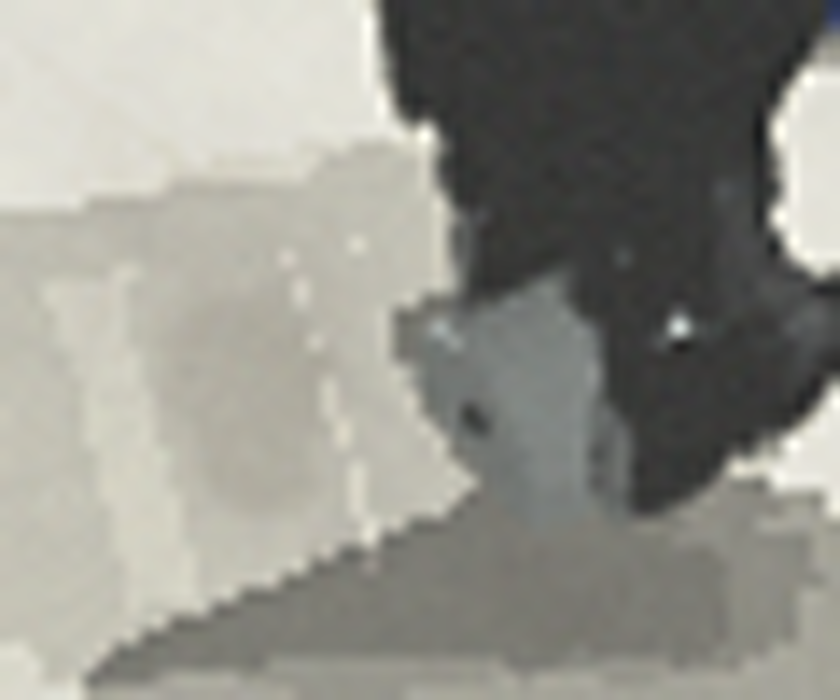

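```bash
python3 -m crank '[[[0,0,-0.01],0,0.3],[[0,0,-0.02],0,0.3],[[0,0,-0.03],0,0.3],[[0,0,-0.03],0,0.3]]'|sed -n 1,5p
python3 -c "
from h import *
to((477.5,284.8,320),79.2)
c=r.capture('scene');crop(c,322,220,40,40,8,'pics/s22.png')"
```

```text
time: 16.08
tcp_pos: [546.6, -249.0, 92.6]
tool_rot: [0.029, 0.807, 0.59, 0.013]
force: [-0.1, -0.6, -0.8]
gripper_width: 42.3
t16.07 tcp [ 546.6 -249.    92.6] jawyaw 72.4 zax [ 0.056 -0.032 -0.998] w 42.3 F [-0.1 -0.6 -0.8] M [ 0.04  0.08 -0.03]
 delta tool mm [ 484.5 -212.5 -248. ] twist -6.8
```

View pics/s22.png

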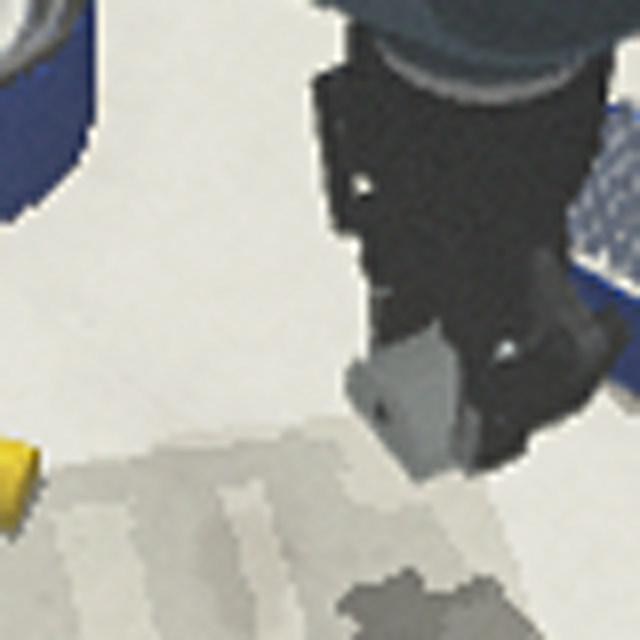

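```bash
python3 -m crank '[[[0,-0.004,-0.045],0,0.3],[[0,-0.008,-0.045],0,0.3],[[0,-0.01,-0.045],0,0.3],[[0,-0.01,-0.045],0,0.3],[[0,-0.01,-0.04],0,0.3],[[0,-0.01,-0.03],0,0.3]]'|sed -n 1,5p
python3 -c "
from h import *
to((477.5,284.8,330),79.2)"
python3 -m crank '[[[0.03,-0.015,0],0,0.3],[[0.04,-0.018,0],0,0.3],[[0.04,-0.018,0],0,0.3],[[0.04,-0.018,0],0,0.3]]'|sed -n 1,5p
python3 -c "
from h import *
to((477.5,284.8,330),79.2)"
```

```text
time: 16.88
tcp_pos: [480.8, -223.8, 352.3]
tool_rot: [0.034, 0.806, 0.59, 0.015]
force: [1.2, -0.2, -1.3]
gripper_width: 42.7
t16.88 tcp [ 480.8 -223.8  352.3] jawyaw 72.4 zax [ 0.064 -0.038 -0.997] w 42.7 F [ 1.2 -0.2 -1.3] M [0.02 0.05 0.02]
 delta tool mm [ 484.  -157.7    2.6] twist -6.8
time: 17.38
tcp_pos: [460.1, -58.4, 349.8]
tool_rot: [0.04, 0.808, 0.588, 0.017]
force: [0.3, -0.5, -0.9]
gripper_width: 42.5
t17.38 tcp [460.1 -58.4 349.8] jawyaw 72.0 zax [ 0.074 -0.045 -0.996] w 42.5 F [ 0.3 -0.5 -0.9] M [ 0.07  0.01 -0.07]
 delta tool mm [332.1 -90.3   5.7] twist -7.2
```

```bash
python3 -m crank '[[[0.03,-0.008,0],-1,0.3],[[0.03,-0.008,0],-1,0.3],[[0.03,-0.008,0],-1,0.3],[[0.03,-0.008,0],-1,0.3],[[0.03,-0.008,0],-1,0.3],[[0.03,-0.008,0],-1,0.3],[[0.03,-0.008,0],-1,0.3],[[0.03,-0.008,0],0,0.3],[[0.03,-0.008,0],0,0.3],[[0,0,0],0,0.3]]'|sed -n 1,5p
python3 -c "
from h import *
to((477.5,284.8,330),79.2)"
```

```text
time: 18.62
tcp_pos: [451.1, 232.4, 339.6]
tool_rot: [0.044, 0.768, 0.639, 0.019]
force: [-0.8, -0.4, -1.4]
gripper_width: 42.2
t18.62 tcp [451.1 232.4 339.6] jawyaw 79.5 zax [ 0.084 -0.044 -0.995] w 42.2 F [-0.8 -0.4 -1.4] M [-0.02  0.08  0.03]
 delta tool mm [56.6 15.6  9.5] twist 0.3
```

```bash
python3 -m crank '[[[0.025,0,0.01],0,0.3],[[0.025,0,0.02],0,0.3],[[0.005,0,0.03],0,0.3],[[0,0,0.03],0,0.3],[[0,0,0.03],0,0.3],[[0,0,0.03],0,0.3],[[0,0,0.02],0,0.3],[[0,0,0],0,0.3]]'|sed -n 1,5p
python3 - <<'E'
from h import *
to((477.5,284.8,110),79.2)
for n in("scene","top"):
    c=r.capture(n)
    u,v=proj(c,(477,285,60))[0].astype(int); crop(c,u,v,50,45,7,f"pics/{n}b.png"); print(u,v)
E
```

```text
time: 19.62
tcp_pos: [478.8, 274.7, 167.9]
tool_rot: [0.046, 0.769, 0.637, 0.021]
force: [-0.3, 0.1, -1.3]
gripper_width: 42.5
t19.62 tcp [478.8 274.7 167.9] jawyaw 79.2 zax [ 0.092 -0.044 -0.995] w 42.5 F [-0.3  0.1 -1.3] M [ 0.05  0.07 -0.  ]
 delta tool mm [11.2 -8.9 57.1] twist -0.0
190 156
137 231
```

View pics/sceneb.png

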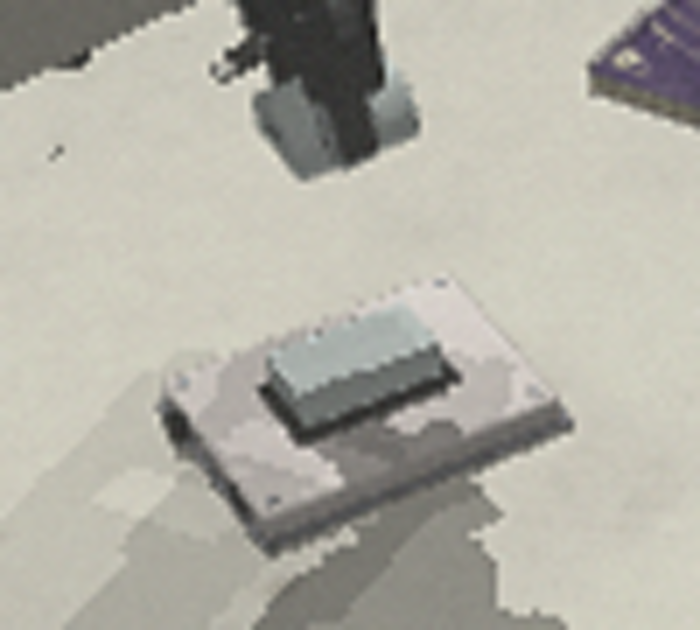

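View pics/topb.png

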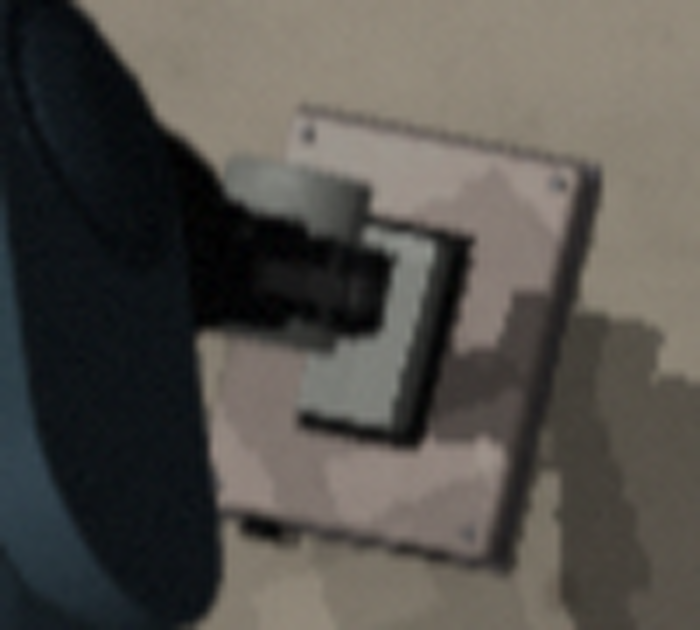

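```bash
python3 -m crank '[[[0.006,-0.005,0.02],0,0.3],[[0.005,-0.004,0.02],0,0.3],[[0,0,0.02],0,0.3],[[0,0,0.02],0,0.3],[[0,0,0.015],0,0.3],[[0,0,0],0,0.3]]'|sed -n 1,5p
python3 - <<'E'
from h import *
to((477.5,284.8,45),79.2)
for n in("scene","top"):
    c=r.capture(n)
    u,v=proj(c,(477,285,60))[0].astype(int); crop(c,u,v,40,35,9,f"pics/{n}c.png"); print(u,v)
E
```

```text
time: 20.48
tcp_pos: [490.3, 286.3, 83.3]
tool_rot: [0.05, 0.769, 0.636, 0.033]
force: [-0.9, 0.4, -1.1]
gripper_width: 42.3
t20.48 tcp [490.3 286.3  83.3] jawyaw 79.1 zax [ 0.114 -0.036 -0.993] w 42.3 F [-0.9  0.4 -1.1] M [0.05 0.12 0.01]
 delta tool mm [ -3.3 -16.7  36.6] twist -0.1
190 156
137 231
```

View pics/scenec.png

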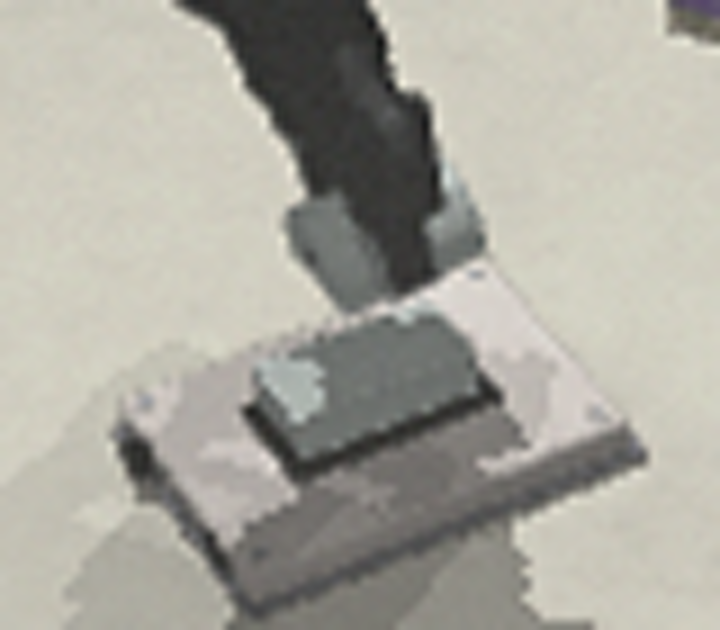

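View pics/topc.png

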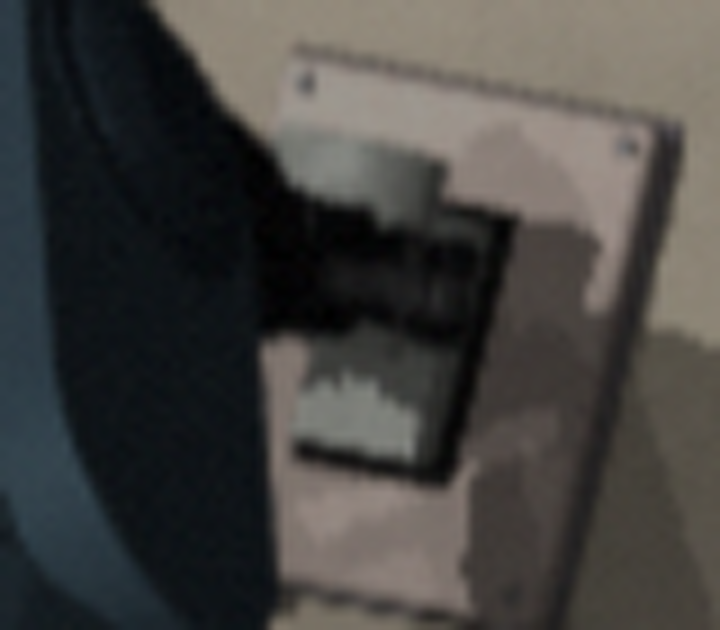

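```bash
python3 -m crank '[[[-0.001,-0.005,0.004],0,0.3],[[-0.001,-0.005,0.004],0,0.3],[[-0.001,-0.005,0.004],0,0.3],[[0,-0.002,0.005],0,0.3],[[0,0,0.005],0,0.3],[[0,0,0.003],0,0.3],[[0,0,0],0,0.3]]'|sed -n 1,5p
python3 - <<'E'
from h import *
to((477.5,284.8,45),79.2)
for n in("scene","top"):
    c=r.capture(n)
    u,v=proj(c,(477,285,60))[0].astype(int); crop(c,u,v,40,35,9,f"pics/{n}d.png"); print(u,v)
E
```

```text
time: 21.45
tcp_pos: [476.6, 286.5, 57.6]
tool_rot: [0.051, 0.769, 0.636, 0.035]
force: [1.3, -0.8, -1.6]
gripper_width: 42.4
t21.45 tcp [476.6 286.5  57.6] jawyaw 79.2 zax [ 0.119 -0.034 -0.992] w 42.4 F [ 1.3 -0.8 -1.6] M [0.04 0.06 0.01]
 delta tool mm [-1.4 -0.4 12.6] twist -0.0
190 156
137 231
```

View pics/scened.png

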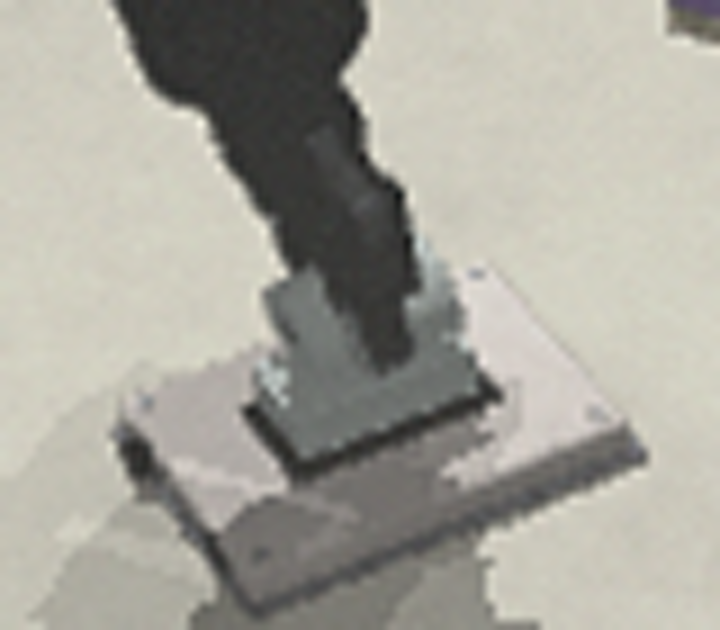

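View pics/topd.png

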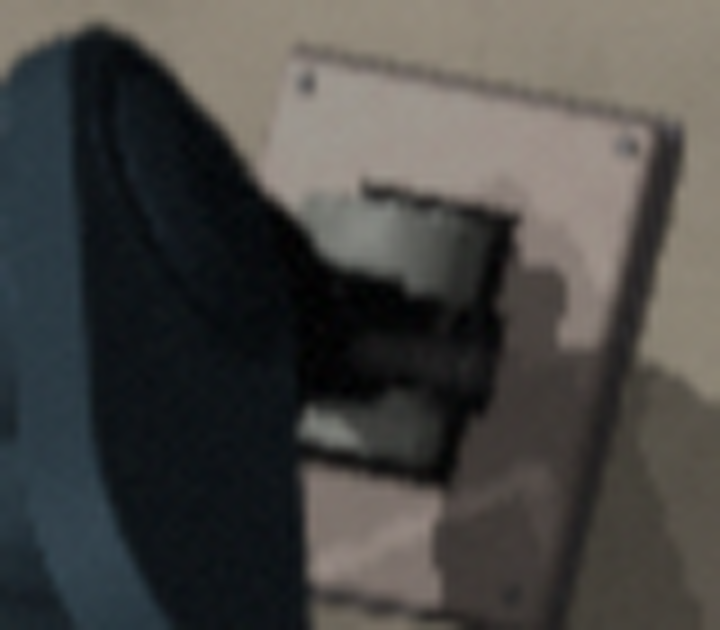

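```bash
python3 -m crank '[[[-0.001,-0.0005,0.003],0,0.3],[[0,0,0.003],0,0.3],[[0,0,0.002],0,0.3]]'|sed -n 1,5p
python3 -m crank '[[[0,0,0.0015],0,0.3],[[0,0,0.001],0,0.3]]'|sed -n 2,5p
python3 -c "
from h import *
to((477.5,284.8,45),79.2)"
```

```text
time: 21.92
tcp_pos: [477.6, 285.5, 50.0]
tool_rot: [0.052, 0.769, 0.636, 0.036]
force: [-0.1, -0.6, -2.1]
gripper_width: 42.2
tcp_pos: [477.8, 285.4, 47.2]
tool_rot: [0.051, 0.769, 0.636, 0.036]
force: [0.2, 0.5, -1.9]
gripper_width: 42.7
t22.18 tcp [477.8 285.4  47.2] jawyaw 79.2 zax [ 0.121 -0.034 -0.992] w 42.7 F [ 0.2  0.5 -1.9] M [ 0.04  0.09 -0.01]
 delta tool mm [-0.6 -0.5  2.1] twist -0.0
```

```bash
python3 -m crank '[[[0,0,0.001],0,0.3]]'|sed -n 2,5p
python3 -m crank '[[[0,0,0.001],0,0.3]]'|sed -n 2,5p
python3 -m crank '[[[0,0,0],0,0.51],[[0,0,0],0,0.515],[[0,0,0],0,0.52]]'|sed -n 2,5p
python3 - <<'E'
from h import *
to((477.5,284.8,45),79.2)
for n in("scene","top"):
    c=r.capture(n)
    u,v=proj(c,(477,285,60))[0].astype(int); crop(c,u,v,40,35,9,f"pics/{n}e.png"); print(u,v)
E
```

```text
tcp_pos: [478.0, 285.4, 46.2]
tool_rot: [0.051, 0.769, 0.636, 0.036]
force: [-0.8, 0.3, -0.9]
gripper_width: 41.8
tcp_pos: [478.2, 285.3, 45.6]
tool_rot: [0.051, 0.769, 0.636, 0.036]
force: [-4.3, -2.2, 7.8]
gripper_width: 42.6
tcp_pos: [478.5, 285.5, 45.8]
tool_rot: [0.052, 0.769, 0.636, 0.036]
force: [-0.3, -1.3, -0.0]
gripper_width: 44.2
t22.80 tcp [478.5 285.5  45.8] jawyaw 79.2 zax [ 0.121 -0.033 -0.992] w 44.2 F [-0.3 -1.3 -0. ] M [-0.03  0.03 -0.02]
 delta tool mm [-0.9 -1.   0.7] twist -0.0
190 156
137 231
```

View pics/scenee.png

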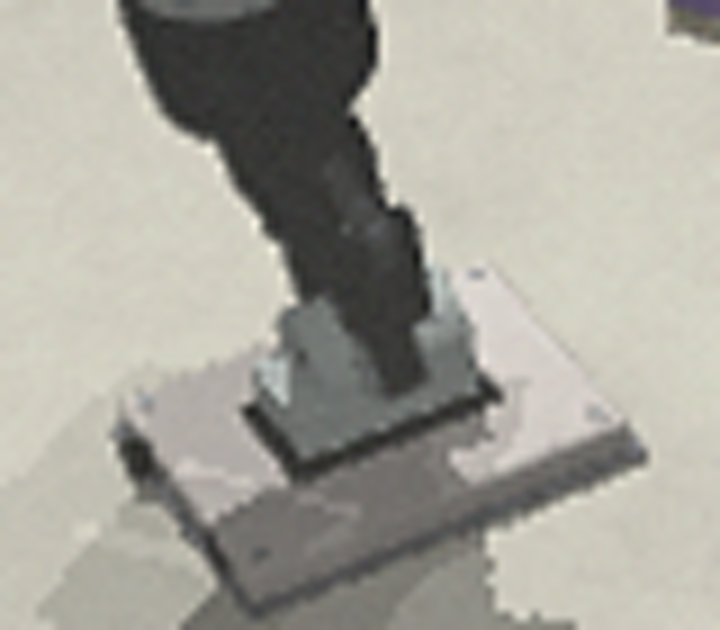

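View pics/tope.png

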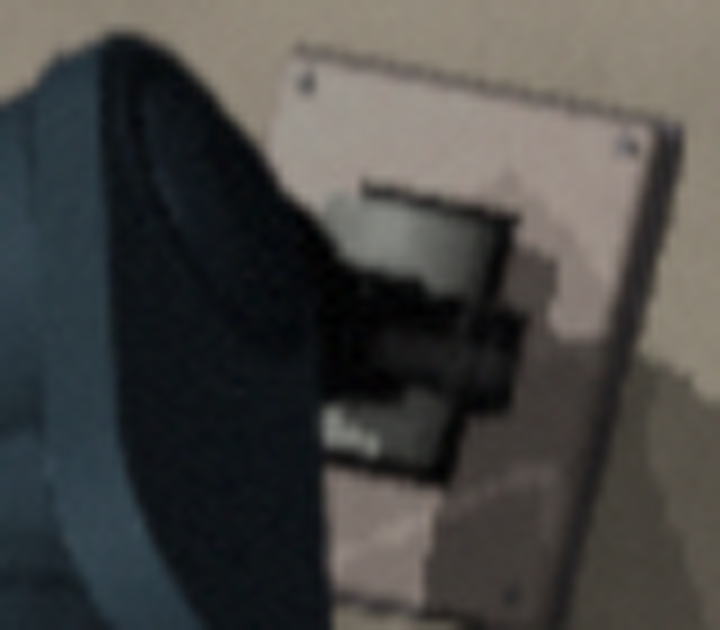

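```bash
python3 -m crank '[[[0,0,0],0,0.54],[[0,0,0],0,0.58],[[0,0,0],0,0.64],[[0,0,0],0,0.66],[[0,0,-0.01],0,0.66],[[0,0,-0.015],0,0.66],[[0,0,-0.03],0,0.7],[[0,0,-0.03],0,0.7],[[0,0,-0.03],0,0.7]]'|sed -n 1,5p
python3 -m crank '[[[0,0,-0.03],0,0.8],[[0,0,-0.03],0,0.8],[[-0.02,-0.02,-0.03],0,0.8],[[-0.03,-0.03,-0.01],0,0.8],[[-0.03,-0.03,0],0,0.8],[[-0.03,-0.02,0],0,0.8],[[-0.03,0,0],0,0.8],[[-0.03,0,0],0,0.8],[[-0.03,0,0],0,0.8]]'|sed -n 1,5p
python3 - <<'E'
from h import *
for n in("scene","top"):
    c=r.capture(n)
    u,v=proj(c,(477,285,60))[0].astype(int); crop(c,u,v,40,35,9,f"pics/{n}f.png"); print(u,v)
E
```

```text
time: 24.02
tcp_pos: [463.2, 289.2, 165.1]
tool_rot: [0.051, 0.769, 0.636, 0.035]
force: [0.6, 0.6, 0.2]
gripper_width: 60.1
time: 25.15
tcp_pos: [312.3, 112.9, 269.7]
tool_rot: [0.056, 0.766, 0.638, 0.047]
force: [0.5, 0.1, 0.1]
gripper_width: 68.9
190 156
137 231
```

View pics/scenef.png

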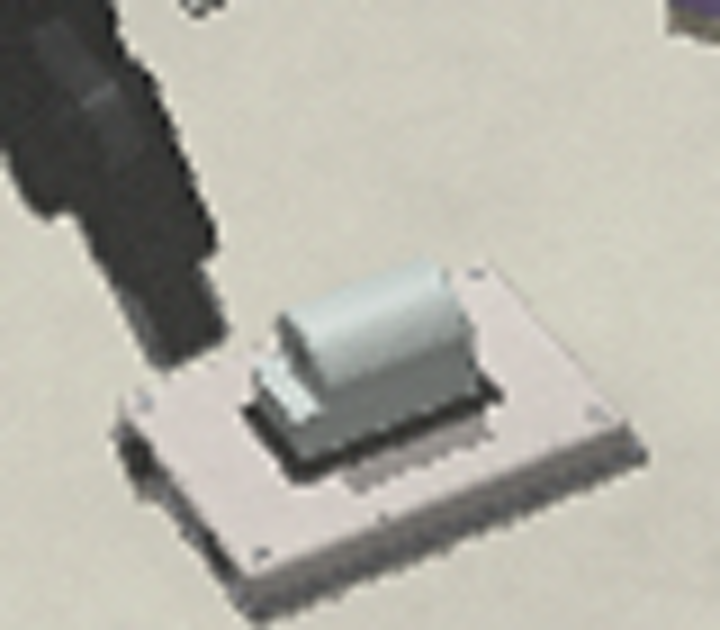

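View pics/topf.png

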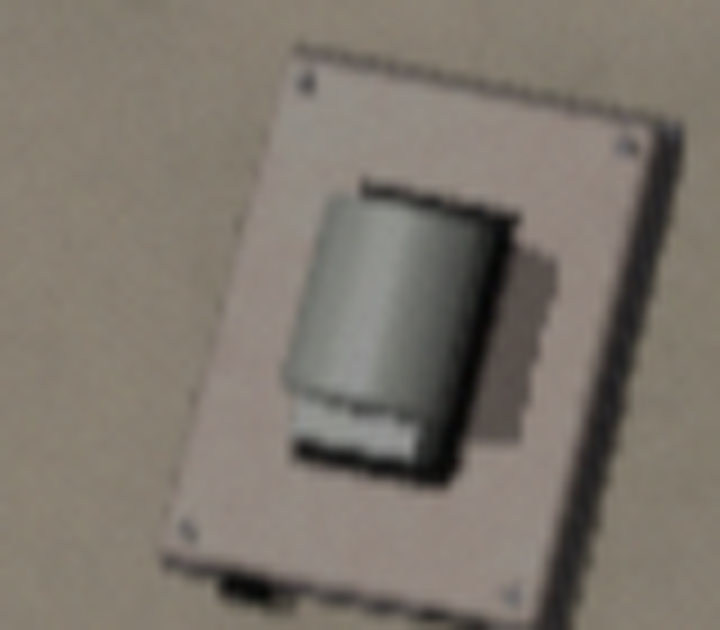

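Run:
```python
from h import *
t=r.capture("top");s=r.capture("scene")
a=np.radians(-10.8);ax=np.array([np.cos(a),np.sin(a)]);pe=np.array([-ax[1],ax[0]]);C=np.array([477.5,284.8])
for n,c,b in(("t",t,(110,195,180,270)),("s",s,(165,135,225,190))):
    W=cloud(c)[b[1]:b[3],b[0]:b[2]].reshape(-1,3); S=(W[:,:2]-C)@ax;L=(W[:,:2]-C)@pe
    m=(W[:,2]>62)&(W[:,2]<80)&(abs(S)<45)&(abs(L)<30); print(n,"arch S",np.percentile(S[m],[0,2,50,98,100]).round(1),"L",np.percentile(L[m],[0,2,50,98,100]).round(1),"zmax",np.percentile(W[m,2],[90,97]).round(1),"mean",S[m].mean().round(1),L[m].mean().round(1))
    q=m&(abs(L)<5)
    k=np.polyfit(S[q],W[q,2],1);print(" ridge slope",k.round(3))
    rc=cv2.minAreaRect(np.stack([S[m],L[m]],-1).astype(np.float32));print(" rect",rc)
# rect at saddle mid-wall height
print("t strip edge", [ (v,np.round(cloud(t)[v,138],0)) for v in range(225,252,2)])
```

```text
t arch S [-23.  -22.2   4.4  31.7  33.1] L [-23.2 -20.6  -4.1  17.   18.1] zmax [73.8 75.3] mean 4.6 -3.3
 ridge slope [3.0000e-03 7.2112e+01]
 rect ((4.997800827026367, -2.3916168212890625), (56.030677795410156, 41.07395935058594), 0.8302158713340759)
s arch S [-27.3 -26.6   0.7  27.4  30.1] L [-25.1 -22.8  -9.3  11.6  14.2] zmax [71.7 72.8] mean 0.2 -8.2
 ridge slope [2.3000e-02 7.0159e+01]
 rect ((1.2297229766845703, -4.652095794677734), (37.87112045288086, 58.246910095214844), 85.19266510009766)
t strip edge [(225, array([490., 280.,  74.])), (227, array([486., 281.,  71.])), (229, array([481., 281.,  70.])), (231, array([475., 279.,  76.])), (233, array([471., 280.,  71.])), (235, array([465., 279.,  75.])), (237, array([461., 280.,  70.])), (239, array([456., 280.,  70.])), (241, array([454., 288.,  45.])), (243, array([448., 287.,  47.])), (245, array([444., 288.,  42.])), (247, array([440., 293.,  25.])), (249, array([435., 294.,  22.])), (251, array([430., 294.,  21.]))]
```

Run:
```python
from h import *
c=r.capture("top");W=cloud(c)
for k,(u,v) in dict(dish=(255,245),bk=(398,169),vial=(437,238)).items(): print(k,np.round(W[v,u],1))
to((300,100,270))
r.sign_off()
```

```text
dish [448.9  -5.   15.6]
bk [ 653.4 -380.8   25.7]
vial [ 466.7 -464.1   57.6]
t25.40 tcp [313.  113.9 269.3] jawyaw 79.6 zax [ 0.143 -0.025 -0.989] w 68.4 F [-0.3  0.4 -0.5] M [ 0.02  0.04 -0.  ]
 delta tool mm [-16.  -10.   -2.2] twist -
the job is handed in; nothing more can be done
```

I turned the saddle over and left it flat side down on the contact bar, then handed the job in at about 25 s of the 72 s allowed. The sign-off reports no verdict.

**How it went:** I gripped the saddle across its walls near one end and let it pivot in a light grip. The first quarter turn stood it on its bored end, the second laid it flat side down on the worktop. I then regripped it at the middle, carried it high across to the warmer, lowered it until the force showed contact, released, and moved the arm clear.

**Last checks, top camera:**
- **Position:** about 5 mm along and 2 mm across from the bar's middle, against limits of 15 mm and 11 mm.
- **Alignment:** yaw is within 1° of the bar, and the ridge is level, with a slope of about 0.003.
- **Height:** the top of the saddle is about 72 mm up, which is right for a 28.4 mm saddle on a 44 mm bar.
- **Bystanders:** the dish, beaker and vial read where they did at the start, to within about 1.5 mm across the worktop.

**What disagreed:**
- **Scene camera:** it gave about 1 mm along, 5 mm across and a slope of 0.023. Its view of the saddle includes the sides, so I trusted the top view. Both readings are within the limits.
- **Bar strip:** the bare strip of bar at the knob end looked nearer to a 7 mm offset along.
- **Tool tilt:** the tool drifted about 8° off vertical during fast moves, and the first descent ended about 15 mm off target. I corrected that before gripping.

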